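Hold the pH probe in the dye tub's guide bush

ROBOT

A 6-joint arm with a two-finger parallel gripper is mounted at the origin on the work surface. World frame = base frame: x ahead of the robot, y to its left, z up, the work surface at z = 0. Lengths are in m, angles in rad, forces in N, time in s.
With the tool pointing down it reaches from about 0.3 to 0.775 m from the base axis. Payload 14.6 kg.
Tool frame: the origin (TCP) lies between the finger pads; the fingertips stand 19 mm ahead of it and the grasp point (between the pads) is the TCP (tip_extent is the distance from the TCP to the fingertips, in m); y points along the fingers, x is the direction in which the jaws open and shut, and the axes are right-handed (so a half turn about y gives the same grasp; the last joint's range is limited). The gripper opens to 94 mm and grips with 3 to 60 N. Pads are 16 mm wide; open, the fingers measure 119 mm over their backs; the gripper's body (75 mm by 177 mm) begins 78 mm behind the grasp point.
Start: joints at [-0.067, 0.3, 1.521, -0, 1.321, -0.067], TCP at [0.55, -0, 0.185] pointing down, gripper open.
Joint ranges: [-3.03, 3.03], [-0.79, 2.21], [0.23, 2.52], [-1.04, 4.18], [0, 3.07], [-2.55, 2.55]. Speed limits (rad/s): [2.22, 2.22, 2.57, 3.14, 3.14, 3.14].

INTERFACE

Orientations are given as [roll, pitch, yaw] about the fixed x, y, z axes, in that order (R = Rz(yaw) Ry(pitch) Rx(roll)).
In Python, from station import * gives the robot as it stands.
- The arm moves only by the shell command python3 -m pendant 'ROWS' [OPENING] [FORCE]. ROWS is a JSON object of lists of equal length, an entry for each row: "translation": the shift along the tool's x, y, z each as a share of 0.5 m, from -1 to 1, a list of three; "rot": the turn, a rotation vector about the tool's x, y, z each as a share of 90 degrees, from -1 to 1, a list of three. In form: {"translation": [[x, y, z], ...], "rot": [[ax, ay, az], ...]}. A call has 1 to 8 rows; each row is the pose to reach, as a shift and turn from the pose measured when the call began, along the tool's axes at that moment; what a row does not reach only later rows make up. A row lasts 1/12 s, in which the tool goes at most 41.7 mm and 7.16 degrees, less where a joint would pass 70% of its speed; a pose out of reach is approached as far as the arm can. A call with a number of a shift or a turn outside -1 to 1 is refused whole. A call with a gripper value outside its range is refused whole. OPENING is the opening, from 0 (shut) to 1 (fully open), set as the call begins (- or left out, the last holds). The fingers move at their own pace and stop on an object; FORCE is the grip in N (left out, the last holds). Time passes only in rows, so rows that repeat a pose let the fingers close. It gives the time, the measured TCP pose, the force and the opening at its end, in the units of the state.
- get_obs(): the state, without advancing time (a new reading comes with each control period).
- camera(name): name is "scene" or "side" or "wrist"; returns the picture (420x560x3 uint8, red, green, blue); there is no depth.
- camera_params(name): a dict with "mtx" (3x3 intrinsics, pixels), "distortion" ([k1, k2, p1, p2, k3] as OpenCV has them; the pictures are not rectified), "view" (4x4, takes a point from world to camera coordinates); the wrist camera has in their place "tool_from_camera" (4x4, takes a point from camera to tool coordinates, whose origin is the TCP and whose axes are the tool frame's). Camera axes: x right, y down, z forward; pixel columns grow to the right and rows downward; lengths in m; the calibration is good to about 2 mm. A picture is of the moment at which its call begins: read the wrist's pose just before it. camera_params takes no time and is no camera call.
- hand_in(): hands the job in, once; it reports no verdict.
The state is a dict: "time_s": time; "qpos": joint angles; "joint_vel": joint speeds; "tau": joint torques, N m; "ee_pos": TCP position; "eef_rot": TCP orientation; "force": force on the tool from outside, world axes, zero at the start; "moment": the same for the moment, N m; "grip_width": finger opening in m.
Only numpy, scipy, OpenCV 4.12 (cv2) and the standard library are available. Lean on these libraries where they do the work, as an engineer would, in place of code of your own. Each camera call takes 0.05 s, during which the arm holds its last target.

TASK

Take the glass pH probe out of its storage tube by its yellow cap, squeezing it gently (under 20 N), and lower it upright through the dark round guide bush on the lid of the green dye tub until the orange ring on the shaft is level with the bush's top rim, never letting the probe touch the bush, lid or tub. Hold it there by hand, still and centred in the bush, for at least three seconds and finish while still holding it; leave the jar, the cup and the brush where they are.

Things in the scene. Friction and masses are not known exactly. Their poses are not given: they have to be found in the camera images.
- probe: pH probe standing upright in the storage tube, 165 mm long, about 0.12 kg. Origin at its lower tip, z up the shaft. Clear glass shaft 12 mm thick, 0 to 110 mm above the tip, with an orange ring round it; on top a yellow cap 28 x 28 mm, 110 to 165 mm above the tip, its flat sides facing the body's x and y axes: grip two opposite ones. Fragile: 6 to 12 N of grip carries it
- probe_cap (a point): centre of the yellow cap, 137.5 mm above the probe's tip; the cap's top is 27.5 mm above this point and its underside 27.5 mm below
- probe_band (a point): middle of the orange ring (6 mm tall), on the probe's axis, 75 mm above the tip
- probe_tip (a point): lower end of the probe, on its axis
- stand: storage tube fixed to the table: upright grey tube with a blue stripe, outer diameter 32 mm, bore 20 mm, rim 125 mm above the table, on a dark foot 90 mm across. Origin on the tube's axis at table height. The shaft hangs loosely in it, the cap's underside resting on the rim: the tip is 15 mm above the table and must be lifted 110 mm to come clear
- stand_rim (a point): centre of the storage tube's mouth, 125 mm above the table
- tub: green dye tub fixed to the table, 160 x 130 mm (x, y), with a white lid 170 x 140 mm, top 95 mm above the table; empty inside, floor 4 mm up. Origin at the centre of its underside. On the lid: a dark guide bush 25 mm to -x and 15 mm to +y of the centre, and a steel carrying bow 55 mm to +x, reaching 112 mm above the table
- port (a point): centre of the guide bush's mouth, level with its top rim, 115 mm above the table. The bush is a round collar, 44 mm outer diameter, 20 mm tall; its vertical bore, 24 mm in diameter, runs on through the 8 mm lid (28 mm of bore in all), leaving 6 mm free all round a centred shaft
- jar: bystander: closed glass jar with a red cap, 54 mm in diameter, 75 mm tall; origin at the centre of its underside
- cup: bystander: open blue plastic cup, 64 mm across the rim, 85 mm tall; origin at the centre of its underside
- brush: bystander: red paint brush lying on the table beyond the work; origin at its underside, about the middle, lying along its x axis
Not all that is in view belongs to the job. Of the things like the probe, leave any that is pink or purple; of the rest the smaller one is meant.

How it is judged:
By the outcome, as a careful person would: the job done as asked, in the order asked, and still so for the second after the job is handed in, while the arm keeps its last pose, push and grip.
It also fails if it takes over 64 s, if anything falls off the work surface, if the arm or the gripper's body presses on something with over 40 N, if the wrist force passes 120 N, or if a joint passes its speed limit or range.

## Working session

There is one attempt and no reset: what is moved stays moved. The work goes in short steps, Python scripts to look and compute and a shell command to move; the robot and the scene stay as the last step left them, time stands still between calls to the robot, and variables do not carry over. Pictures are saved under pics/ and viewed, and the job is handed in when it is done.

```bash
ls; mkdir -p pics; python3 - <<'E'
from station import *
import cv2
o=get_obs(); print({k:o[k] for k in o})
for n in ("scene","side","wrist"):
    im=camera(n); cv2.imwrite(f"pics/a_{n}.png",im[:,:,::-1]); print(n,camera_params(n))
E
```

```text
pics
{'time_s': 0.0, 'qpos': array([-6.66049966e-02,  3.00469308e-01,  1.52159254e+00, -6.21469817e-06,
        1.32068833e+00, -6.66008939e-02]), 'joint_vel': array([-4.98952143e-04,  1.08709443e-03,  1.19107973e-03,  4.40105799e-04,
       -6.24319011e-04,  7.41253166e-05]), 'tau': array([-1.53750298e-03, -5.31805658e+01, -3.52735734e+01,  7.07558286e-02,
        2.43994006e-02, -4.79655944e-05]), 'ee_pos': array([5.49710933e-01, 1.18409966e-05, 1.83982478e-01]), 'eef_rot': array([-1.57072530e+00,  1.15535999e-03, -2.51991967e-06]), 'force': array([-1.42707922, -0.57439841,  0.33061747]), 'moment': array([-0.02597721, -0.03194608,  0.05810085]), 'grip_width': 0.0939169423016384}
scene {'mtx': array([[460.92403571,   0.        , 278.73347976],
       [  0.        , 460.92403571, 207.70906448],
       [  0.        ,   0.        ,   1.        ]]), 'distortion': array([-0.02962439,  0.        ,  0.        ,  0.        ,  0.        ]), 'view': array([[ 0.88331051,  0.46877923, -0.0029276 , -0.53309894],
       [ 0.37100971, -0.70287566, -0.60689175, -0.12407927],
       [-0.28655599,  0
[... 524 characters left out ...]
014,  0.4766878 ],
       [ 0.        ,  0.        ,  0.        ,  1.        ]])}
wrist {'mtx': array([[321.04677531,   0.        , 278.48118225],
       [  0.        , 321.04677531, 217.05523619],
       [  0.        ,   0.        ,   1.        ]]), 'distortion': array([-0.02496765,  0.        ,  0.        ,  0.        ,  0.        ]), 'tool_from_camera': array([[ 9.99999866e-01, -1.88686435e-04,  4.82119875e-04,
        -1.21543210e-03],
       [-5.15519500e-04, -2.76977290e-01,  9.60876327e-01,
        -2.00109377e-01],
       [-4.77680716e-05, -9.60876446e-01, -2.76977351e-01,
         8.28346918e-02],
       [ 0.00000000e+00,  0.00000000e+00,  0.00000000e+00,
         1.00000000e+00]])}
```

View pics/a_scene.png

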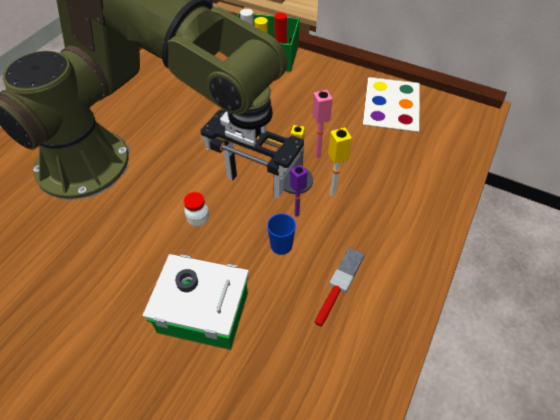

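View pics/a_side.png

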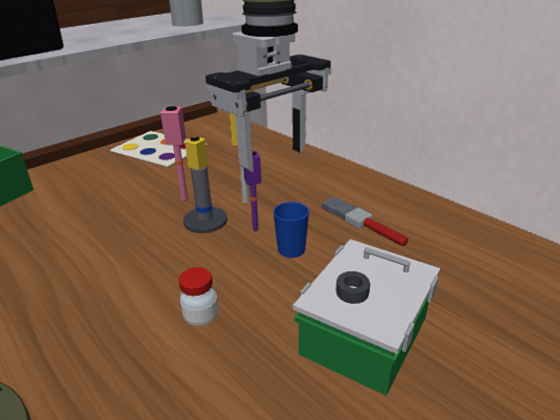

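View pics/a_wrist.png

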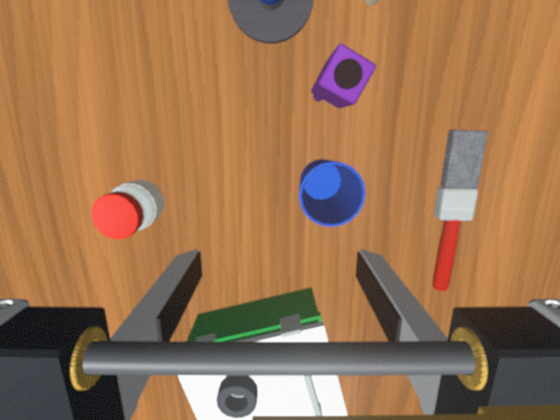

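```bash
python3 - <<'E'
import cv2,numpy as np
a=cv2.imread("pics/a_scene.png");b=cv2.imread("pics/a_side.png")
c=cv2.resize(a[85:205,250:370],(400,400),interpolation=cv2.INTER_CUBIC)
d=cv2.resize(b[95:240,150:270],None,fx=400/145,fy=400/145,interpolation=cv2.INTER_CUBIC)
cv2.imwrite("pics/crop1.png",np.hstack([c,d]))
for n,im in (("scene",a),("side",b)):
    h=cv2.cvtColor(im,cv2.COLOR_BGR2HSV)
    for nm,lo,hi in (("yel",(22,150,60),(35,255,255)),("purple",(130,120,40),(155,255,255)),("pink",(160,80,80),(176,200,255)),("blue",(110,150,40),(125,255,255)),("white",(0,0,180),(180,50,255)),("dark",(0,0,0),(180,120,70)),("red",(0,200,80),(4,255,255))):
        m=cv2.inRange(h,np.array(lo),np.array(hi)); k,_,s,ce=cv2.connectedComponentsWithStats(m)
        print(n,nm,[(s[i].tolist(),ce[i].round(1).tolist()) for i in range(1,k) if s[i][4]>40][:10])
E
```

```text
scene yel [([254, 17, 14, 17, 181], [261.1, 23.7]), ([374, 82, 13, 8, 88], [379.9, 85.5]), ([291, 125, 14, 14, 134], [297.6, 131.6]), ([328, 127, 24, 36, 613], [339.3, 145.4])]
scene purple [([371, 112, 14, 8, 90], [377.4, 115.4]), ([290, 165, 17, 32, 375], [298.0, 179.4]), ([295, 200, 5, 16, 56], [296.9, 207.4])]
scene pink [([313, 90, 19, 42, 526], [321.6, 108.3]), ([316, 135, 6, 23, 105], [318.3, 145.4])]
scene blue [([373, 96, 13, 9, 82], [378.7, 100.0]), ([268, 214, 28, 40, 873], [281.1, 232.5])]
scene white [([240, 9, 13, 7, 73], [245.9, 11.9]), ([363, 77, 56, 54, 1867], [391.7, 104.6]), ([221, 112, 8, 11, 51], [224.7, 117.8]), ([225, 131, 18, 8, 49], [234.7, 134.1]), ([185, 207, 21, 12, 127], [194.4, 213.4]), ([143, 254, 105, 81, 5197], [197.3, 294.9]), ([331, 270, 21, 19, 245], [340.8, 278.9]), ([464, 321, 23, 19, 108], [472.8, 332.1]), ([431, 325, 42, 54, 716], [451.6, 350.1]), ([424, 362, 11, 11, 58], [429.6, 366.7])]
scene dark [([0, 0, 304, 193, 22954], [138.8, 87.0]), ([5, 52, 62, 36, 1647], [35.6, 69.3]), ([230, 152, 6, 28, 107], [232.3, 165.2]), ([48, 157, 80, 42, 270]
[... 711 characters left out ...]
, 202, 35, 55, 1473], [290.8, 227.8]), ([196, 205, 16, 8, 75], [203.4, 209.2])]
side white [([111, 131, 64, 35, 813], [147.8, 148.8]), ([294, 240, 146, 109, 7429], [371.2, 294.0]), ([181, 294, 27, 12, 201], [192.8, 300.0])]
side dark [([0, 0, 63, 60, 3077], [27.7, 27.6]), ([243, 0, 53, 16, 748], [268.7, 8.0]), ([241, 17, 57, 20, 563], [269.8, 29.6]), ([206, 55, 125, 57, 2428], [271.7, 79.1]), ([293, 108, 7, 45, 295], [296.0, 129.6]), ([202, 168, 9, 38, 201], [206.0, 187.6]), ([184, 206, 43, 27, 620], [204.7, 221.5]), ([337, 272, 33, 31, 700], [352.9, 287.7]), ([3, 384, 27, 36, 77], [21.2, 404.3])]
side red [([364, 219, 44, 26, 376], [386.1, 231.7]), ([179, 267, 33, 28, 706], [194.7, 280.7])]
```

View pics/crop1.png

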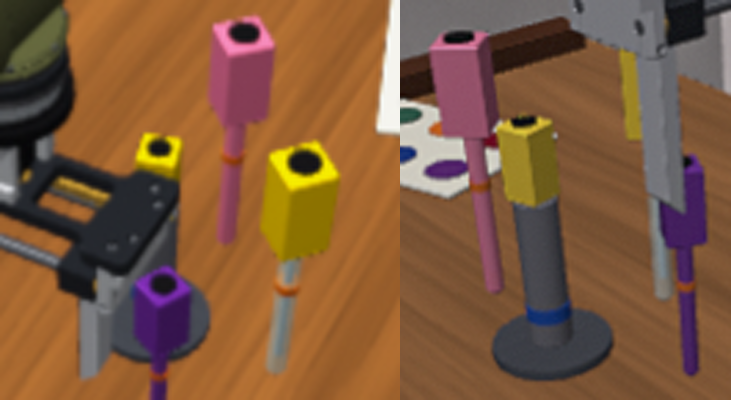

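```bash
cat > h.py <<'E'
from station import *
import cv2,numpy as np
from scipy.spatial.transform import Rotation as R
def cam(n,o=None):
    p=camera_params(n)
    if n=="wrist":
        T=np.eye(4);T[:3,:3]=R.from_euler('xyz',o["eef_rot"]).as_matrix();T[:3,3]=o["ee_pos"]
        W=T@p["tool_from_camera"]
    else: W=np.linalg.inv(p["view"])
    return p["mtx"],p["distortion"],W
def ray(c,px):
    K,D,W=c
    u=cv2.undistortPoints(np.array([[px]],float),K,D)[0,0]
    d=W[:3,:3]@np.array([u[0],u[1],1]);return W[:3,3],d/np.linalg.norm(d)
def plane(c,px,z):
    p,d=ray(c,px);return p+d*(z-p[2])/d[2]
def tri(*rs):
    A=np.zeros((3,3));b=np.zeros(3)
    for p,d in rs:
        M=np.eye(3)-np.outer(d,d);A+=M;b+=M@p
    x=np.linalg.solve(A,b);return x,[float(np.linalg.norm((np.eye(3)-np.outer(d,d))@(x-p))) for p,d in rs]
def proj(c,X):
    K,D,W=c;V=np.linalg.inv(W)
    return cv2.projectPoints(np.array([X],float),cv2.Rodrigues(V[:3,:3])[0],V[:3,3],K,D)[0][0,0]
E
python3 - <<'E'
from h import *
s=cam("scene");d=cam("side");o=get_obs();w=cam("wrist",o)
for n,a,b in (("captop",(298,129.4),(194.9,138.5)),("bush",(186.5,278.5),(353,282)),):
    print(n,tri(ray(s,a),ray(d,b)),plane(s,a,.18 if n=="captop" else .115),plane(d,b,.18 if n=="captop" else .115))
print("foot side",plane(d,(205,219),.008))
print("purple top",tri(ray(s,(299,170.5)),ray(d,(253,153))),plane(s,(297,215.5),0),plane(d,(254.5,230.5),0))
print("bigyel bot", plane(s,(333.5,195),0), tri(ray(s,(341.5,133)),ray(w,(348,73)))if 0 else '')
print("pink bot", plane(s,(317.5,157),0),plane(d,(184,200),0))
print("cup rim",plane(s,(281.5,224),.085),plane(d,(291.5,211),.085), "jar",plane(s,(194,200),.075))
print("lid corners",[plane(s,p,.095).round(3) for p in ((170,257),(248,269),(237,334),(147,310))])
print("bush wrist",plane(w,(237,392),.115))
E
```

```text
captop (array([0.5422238 , 0.21085784, 0.17984558]), [0.0005469934690333664, 0.0005469934690333558]) [0.54268758 0.21001127 0.18      ] [0.54231872 0.21169438 0.18      ]
bush (array([ 0.50646414, -0.20177648,  0.11063918]), [0.00018983503054874709, 0.0001898350305488266]) [ 0.508538   -0.20360934  0.115     ] [ 0.50236198 -0.2046329   0.115     ]
foot side [0.53788073 0.20405047 0.008     ]
purple top (array([0.59615411, 0.10849032, 0.16641008]), [0.00037662238951088564, 0.0003766223895110755]) [0.59554963 0.11063115 0.        ] [0.59119793 0.11087429 0.        ]
bigyel bot [0.6485762  0.21172447 0.        ] 
pink bot [0.55651228 0.313035   0.        ] [0.55521069 0.31409202 0.        ]
cup rim [0.60173834 0.01684454 0.085     ] [0.59948497 0.01253831 0.085     ] jar [ 0.38774424 -0.01123831  0.075     ]
lid corners [array([ 0.44 , -0.171,  0.095]), array([ 0.597, -0.12 ,  0.095]), array([ 0.648, -0.248,  0.095]), array([ 0.472, -0.288,  0.095])]
bush wrist [ 0.50527116 -0.18508422  0.115     ]
```

```bash
python3 -m pendant '{"translation":[[0,-0.08,0],[0,-0.16,0],[0,-0.24,0.06],[0,-0.24,0.14],[-0.01,-0.24,0.22],[-0.016,-0.24,0.30],[-0.016,-0.24,0.38],[-0.016,-0.24,0.41]],"rot":[[0,0,0],[0,0,0],[0,0,0],[0,0,0],[0,0,0],[0,0,0],[0,0,0],[0,0,0]]}'
python3 -m pendant '{"translation":[[0,0,0],[0,0,0],[0,0,0]],"rot":[[0,0,0],[0,0,0],[0,0,0]]}'
python3 - <<'E'
from h import *
o=get_obs();np.save("o1.npy",o,allow_pickle=True);print(o["ee_pos"],o["eef_rot"],o["time_s"],o["joint_vel"].round(3))
for n in ("wrist","scene"):
    im=camera(n); cv2.imwrite(f"pics/b_{n}.png",im[:,:,::-1])
E
```

```text
time_s: 0.82
ee_pos: [0.541, 0.2093, 0.3038]
eef_rot: [-1.57, 0.002, 0.003]
force: [0.1, -1.3, -0.5]
grip_width: 0.0939
time_s: 1.07
ee_pos: [0.5412, 0.2081, 0.3036]
eef_rot: [-1.571, 0.002, 0.002]
force: [-0.3, -0.3, 1.0]
grip_width: 0.0938
[0.54115489 0.20809004 0.30358571] [-1.5706217   0.00188134  0.00245498] 1.0667 [-0.015 -0.006 -0.001 -0.     0.     0.003]
```

View pics/b_wrist.png

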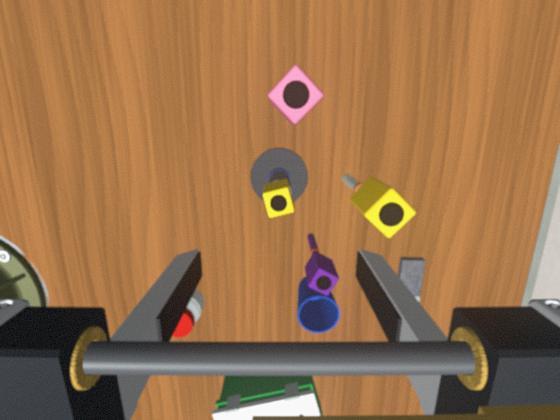

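```bash
python3 - <<'E'
from h import *
o=np.load("o1.npy",allow_pickle=True).item();w=cam("wrist",o);s=cam("scene")
im=cv2.imread("pics/b_wrist.png");h=cv2.cvtColor(im,cv2.COLOR_BGR2HSV)
m=cv2.inRange(h,(22,150,200),(35,255,255));m[:,310:]=0
m=cv2.morphologyEx(m,cv2.MORPH_CLOSE,np.ones((15,15)))
cs,_=cv2.findContours(m,0,2);c=max(cs,key=cv2.contourArea)
r=cv2.minAreaRect(c);print(r);b=cv2.boxPoints(r)
P=np.array([plane(w,p,.18) for p in b]);print(P.round(4),P.mean(0))
e=np.diff(np.vstack([P,P[:1]]),axis=0);print([ (np.linalg.norm(v).round(4),np.degrees(np.arctan2(v[1],v[0])).round(1)) for v in e])
ims=cv2.imread("pics/b_scene.png")
a=cv2.resize(ims[80:240,240:400],(480,480),interpolation=2);bb=cv2.resize(im[140:240,230:330],(480,480),interpolation=2)
bt=cv2.resize(ims[240:360,130:260],(480,443),interpolation=2)
cv2.imwrite("pics/crop2.png",np.hstack([a,bb])[:, :800]);cv2.imwrite("pics/crop3.png",bt)
E
```

```text
((277.7961730957031, 202.4192352294922), (26.31174087524414, 26.92568016052246), 74.74488067626953)
[[0.5222 0.223  0.18  ]
 [0.5488 0.2305 0.18  ]
 [0.5563 0.2036 0.18  ]
 [0.5292 0.1959 0.18  ]] [0.53914787 0.21325079 0.18      ]
[(np.float64(0.0276), np.float64(15.6)), (np.float64(0.0279), np.float64(-74.4)), (np.float64(0.0283), np.float64(-164.0)), (np.float64(0.028), np.float64(104.3))]
```

```bash
python3 - <<'E'
import cv2,numpy as np
a=cv2.imread("pics/crop2.png");print(a.shape)
a=cv2.resize(a,(800,480));cv2.imwrite("pics/crop2b.png",a)
E
```

```text
(480, 800, 3)
```

View pics/crop2.png

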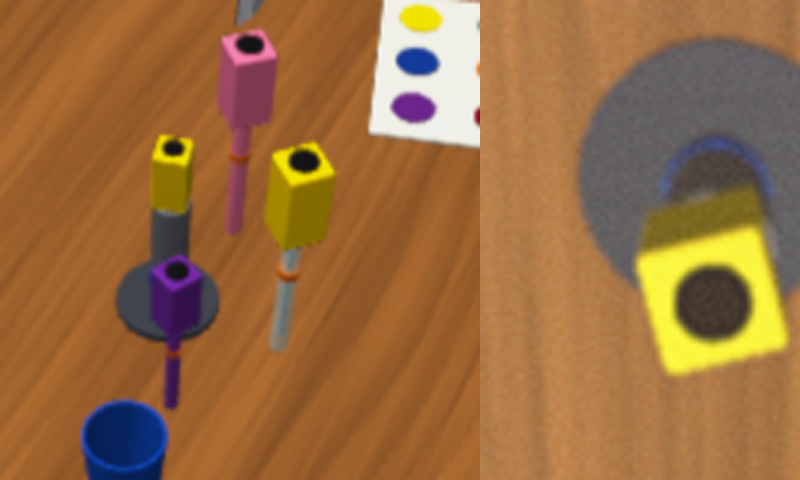

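View pics/crop3.png

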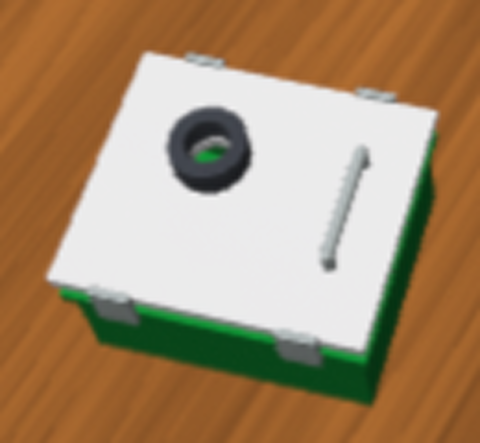

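```bash
python3 -m pendant '{"translation":[[0,0.04,0.008],[0,0.09,0.008],[0,0.14,0.008],[0,0.14,0.008],[0,0.14,0.008]],"rot":[[0,-0.07,0],[0,-0.14,0],[0,-0.169,0],[0,-0.169,0],[0,-0.169,0]]}' 0.68
python3 - <<'E'
from h import *
o=get_obs();np.save("o2.npy",o,allow_pickle=True);print(o["ee_pos"],o["eef_rot"],o["time_s"],o["joint_vel"].round(3))
for n in ("wrist","scene","side"):
    im=camera(n); cv2.imwrite(f"pics/c_{n}.png",im[:,:,::-1])
w=cam("wrist",o)
im=cv2.imread("pics/c_wrist.png");h=cv2.cvtColor(im,cv2.COLOR_BGR2HSV)
m=cv2.inRange(h,(22,150,200),(35,255,255));m[:,330:]=0
m=cv2.morphologyEx(m,cv2.MORPH_CLOSE,np.ones((19,19)))
cs,_=cv2.findContours(m,0,2);c=max(cs,key=cv2.contourArea)
r=cv2.minAreaRect(c);print(r);b=cv2.boxPoints(r)
P=np.array([plane(w,p,.18) for p in b]);print(P.mean(0))
e=np.diff(np.vstack([P,P[:1]]),axis=0);print([ (np.linalg.norm(v).round(4),np.degrees(np.arctan2(v[1],v[0])).round(1)) for v in e])
E
```

```text
time_s: 1.58
ee_pos: [0.5412, 0.2107, 0.2339]
eef_rot: [-1.57, 0.003, 0.264]
force: [-0.3, 0.5, 1.0]
grip_width: 0.0655
[0.54115343 0.21071583 0.23392684] [-1.57012335  0.00270567  0.2636329 ] 1.5833 [ 0.005 -0.027 -0.054  0.001  0.015  0.014]
((277.5, 224.5), (31.0, 33.0), 90.0)
[0.53885499 0.21345189 0.18      ]
[(np.float64(0.027), np.float64(15.1)), (np.float64(0.0269), np.float64(-74.1)), (np.float64(0.0278), np.float64(-164.9)), (np.float64(0.0269), np.float64(104.2))]
```

View pics/c_wrist.png

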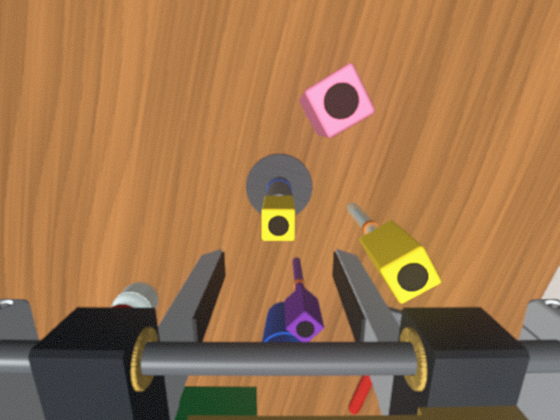

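View pics/c_side.png

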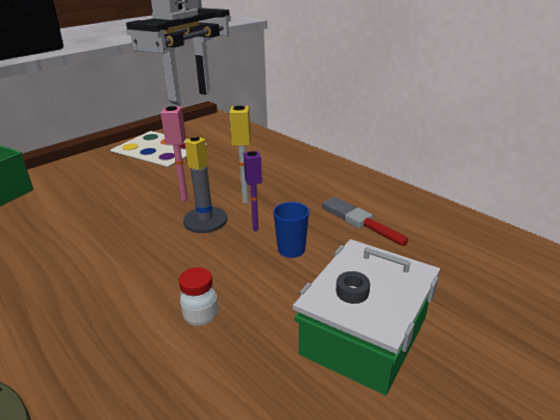

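```bash
python3 - <<'E'
from h import *
s=cam("scene");d=cam("side")
print(tri(ray(s,(341.3,133)),ray(d,(240.5,107.5))), tri(ray(s,(322.5,94.5)),ray(d,(174,108.5))), tri(ray(s,(297.8,129.3)),ray(d,(195,139))))
E
```

```text
(array([0.64774027, 0.20682807, 0.21611313]), [0.001277727345731979, 0.0012777273457319415]) (array([0.55760138, 0.30697257, 0.21375647]), [0.002296439244636331, 0.0022964392446363857]) (array([0.54184404, 0.21071026, 0.1794054 ]), [2.8267189475286845e-05, 2.8267189475256315e-05])
```

```bash
python3 -m pendant '{"translation":[[-0.001,0.04,0.002],[-0.001,0.08,0.002],[-0.001,0.12,0.002],[-0.001,0.15,0.002],[-0.001,0.152,0.002],[-0.001,0.152,0.002]],"rot":[[0,0,0],[0,0,0],[0,0,0],[0,0,0],[0,0,0],[0,0,0]]}'
python3 - <<'E'
from h import *
o=get_obs();print(o["ee_pos"],o["eef_rot"],o["force"])
for n in ("scene","side"):
    im=camera(n); cv2.imwrite(f"pics/d_{n}.png",im[:,:,::-1])
a=cv2.imread("pics/d_scene.png")[80:220,230:370];b=cv2.imread("pics/d_side.png")[80:220,130:270]
cv2.imwrite("pics/d.png",cv2.resize(np.hstack([a,b]),(800,400),interpolation=2))
E
```

```text
time_s: 2.23
ee_pos: [0.5416, 0.2124, 0.1608]
eef_rot: [-1.57, -0.002, 0.264]
force: [0.1, 0.4, -0.5]
grip_width: 0.0639
[0.54155781 0.21241659 0.160781  ] [-1.56988807 -0.00198027  0.26395127] [ 0.06182269  0.39875054 -0.47815902]
```

View pics/d.png

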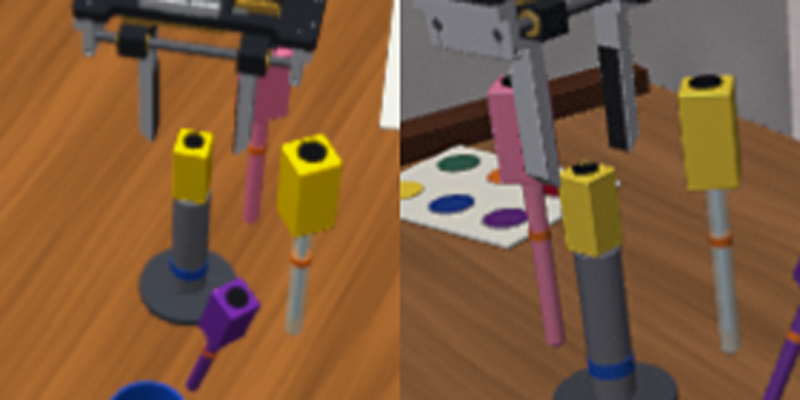

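```bash
python3 - <<'E'
from h import *
o=get_obs();print(o["time_s"],o["ee_pos"],o["eef_rot"],o["joint_vel"].round(3), o["qpos"].round(4))
s=cam("scene");d=cam("side")
Rm=R.from_euler('xyz',o["eef_rot"]).as_matrix()
for dx in (-.035,0,.035):
  X=o["ee_pos"]+Rm@np.array([dx,.019,0]); print(X,proj(s,X),proj(d,X))
for n in ("scene","side","wrist"):
    im=camera(n); cv2.imwrite(f"pics/e_{n}.png",im[:,:,::-1])
E
```

```text
2.3333 [0.5419883  0.2126202  0.16176771] [-1.56979181 -0.00397987  0.26432081] [ 0.002 -0.002  0.002  0.001 -0.003 -0.001] [3.1050e-01 3.8730e-01 1.4580e+00 9.0000e-04 1.2922e+00 4.6000e-02]
[0.50827211 0.20351457 0.14262857] [283.30887439 138.07619104] [184.08535951 163.65495665]
[0.5420563  0.21265838 0.14276787] [297.78717529 140.31416895] [196.76326337 156.66864826]
[0.57584049 0.22180218 0.14290716] [312.39437049 142.57634709] [208.73556517 150.08367713]
```

View pics/e_scene.png

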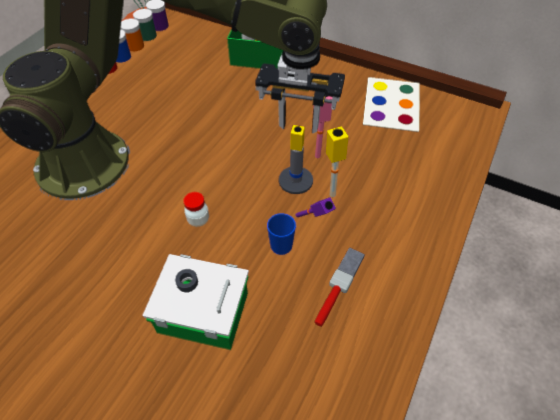

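View pics/e_side.png

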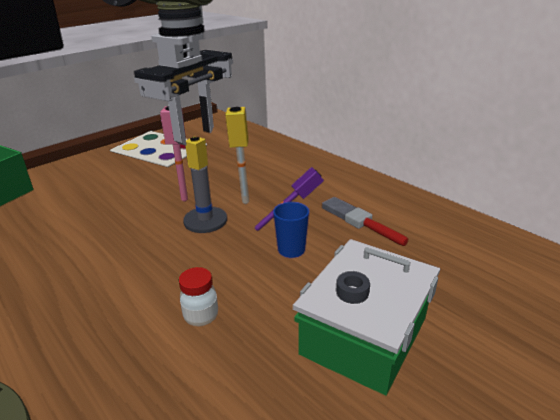

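View pics/e_wrist.png

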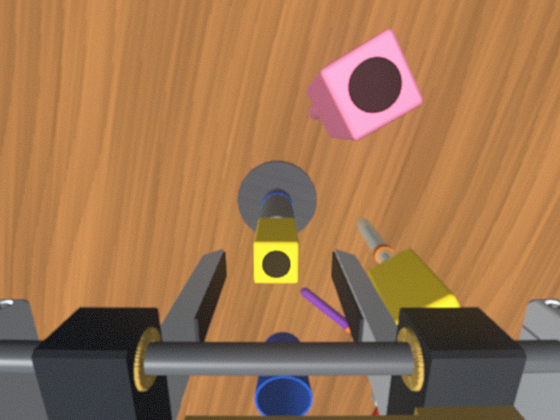

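```bash
python3 - <<'E'
from h import *
def c(n,x0,y0,w,h,s): 
    return cv2.resize(cv2.imread(f"pics/{n}.png")[y0:y0+h,x0:x0+w],(w*s,h*s),interpolation=2)
cv2.imwrite("pics/f1.png",np.hstack([c("e_scene",255,75,100,140,4),c("e_side",145,55,100,140,4)]))
cv2.imwrite("pics/f2.png",np.hstack([c("c_scene",255,25,100,140,4),c("c_side",145,25,100,140,4)]))
E
```

```text
(no output)
```

View pics/f1.png

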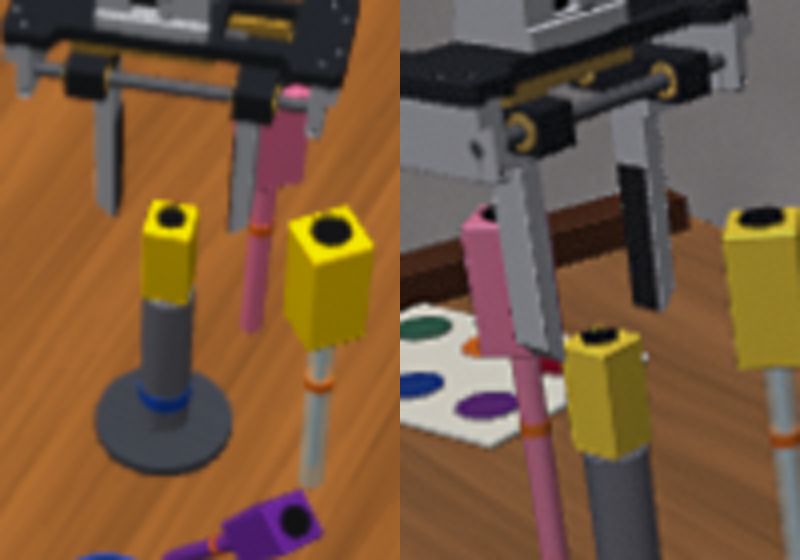

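View pics/f2.png

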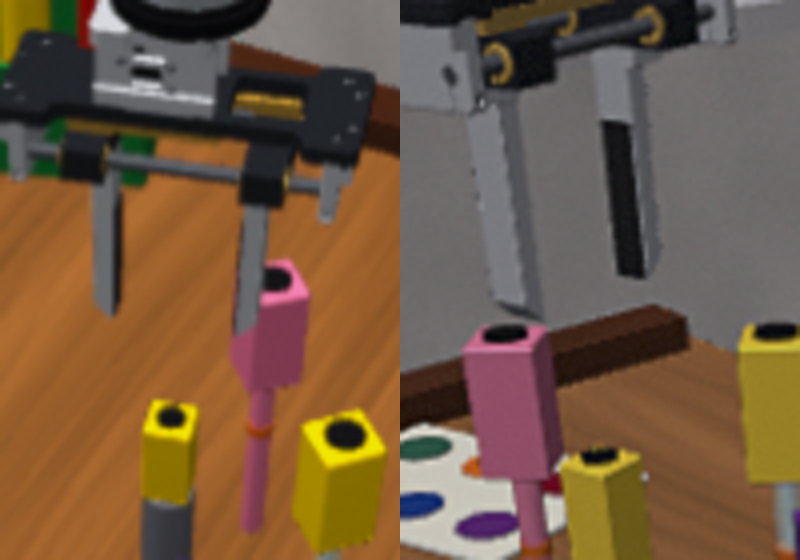

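```bash
python3 - <<'E'
from h import *
s=cam("scene");d=cam("side")
print("e L",tri(ray(s,(282,128)),ray(d,(178.8,143))),"R",tri(ray(s,(315,132.5)),ray(d,(206.5,132))))
print("c L",tri(ray(s,(282,103)),ray(d,(178,103))),"R",tri(ray(s,(315.5,108)),ray(d,(204,94.5))))
print("bigyellow e",tri(ray(s,(337.8,132.5)),ray(d,(236,108.8))))
a=cv2.imread("pics/a_side.png")
print("a L",tri(ray(s,(278,196)),ray(d,(246,204))))
E
```

```text
e L (array([0.50542925, 0.20104269, 0.18178698]), [0.0045809035660599, 0.004580903566059832]) R (array([0.57880387, 0.22474689, 0.17712729]), [0.0023193305723414838, 0.002319330572341507])
c L (array([0.50905329, 0.19410995, 0.25828856]), [0.001987963068784154, 0.00198796306878417]) R (array([0.57785329, 0.21878377, 0.25275173]), [0.0017080972463221298, 0.001708097246322156])
bigyellow e (array([0.63896003, 0.2083907 , 0.21424323]), [6.497769847252142e-05, 6.497769847252955e-05])
a L (array([0.55695292, 0.0848062 , 0.08491449]), [0.0016436243611121324, 0.0016436243611120851])
```

```bash
python3 - <<'E'
from h import *
im=cv2.imread("pics/e_wrist.png");h=cv2.cvtColor(im,cv2.COLOR_BGR2HSV)
o=get_obs();w=cam("wrist",o);print(w[2][:3,3],o["ee_pos"])
m=cv2.inRange(h,(22,150,200),(35,255,255));m[:,330:]=0
m=cv2.morphologyEx(m,cv2.MORPH_CLOSE,np.ones((25,25)))
cs,_=cv2.findContours(m,0,2);c=max(cs,key=cv2.contourArea);r=cv2.minAreaRect(c);b=cv2.boxPoints(r);print(r)
for z in (.14,.16,.18):
  P=np.array([plane(w,p,z) for p in b]);print(z,P.mean(0),np.linalg.norm(P[0]-P[1]),np.linalg.norm(P[1]-P[2]))
print([proj(w,X) for X in [(0.5419,.2108,.18),(.5419,.2108,.008)]])
# fingers pixel at tip where would be projected
Rm=R.from_euler('xyz',o["eef_rot"]).as_matrix()
for y in (-.06,-.019,0,.019): print(y,[proj(w,o["ee_pos"]+Rm@np.array([dx,y,0])).round(0) for dx in (-.032,.032)])
E
```

```text
[0.51866763 0.2922064  0.36136352] [0.54172563 0.21256069 0.16117603]
((275.5, 262.5), (41.0, 45.0), 90.0)
0.14 [0.5433869  0.19598944 0.14      ] 0.03302854144471829 0.03334268582153451
0.16 [0.54115353 0.20468256 0.16      ] 0.030044441623540388 0.030330203330772233
0.18 [0.53892017 0.21337568 0.18      ] 0.027060341802362584 0.02731772084000992
[array([279.09499465, 267.78482026]), array([278.17375935, 202.68156742])]
-0.06 [array([215., 300.]), array([345., 300.])]
-0.019 [array([227., 265.]), array([332., 265.])]
0 [array([232., 253.]), array([327., 253.])]
0.019 [array([235., 243.]), array([323., 243.])]
```

```bash
python3 - <<'E'
from h import *
s=cam("scene");d=cam("side")
print(tri(ray(s,(234.5,180)),ray(d,(246,204))),tri(ray(s,(279.5,196)),ray(d,(299,151))))
for z in (.165,.203): print(z,[ (proj(s,(x,0,z)).round(),proj(d,(x,0,z)).round()) for x in (.55-.05,.55+.05)])
o=get_obs()
for n in ("scene","side"):
    im=camera(n); cv2.imwrite(f"pics/g_{n}.png",im[:,:,::-1])
def c(n,x0,y0,w,h,s): 
    return cv2.resize(cv2.imread(f"pics/{n}.png")[y0:y0+h,x0:x0+w],(w*s,h*s),interpolation=2)
cv2.imwrite("pics/g.png",np.hstack([c("g_scene",225,75,133,150,3),c("g_side",145,75,133,150,3)]))
E
```

```text
(array([0.49000963, 0.01177894, 0.15625483]), [0.013786774544313285, 0.013786774544313271]) (array([0.60543457, 0.00081242, 0.20150828]), [0.0007733117588547062, 0.0007733117588546633])
0.165 [(array([235., 189.]), array([249., 193.])), (array([277., 207.]), array([297., 172.]))]
0.203 [(array([234., 177.]), array([248., 171.])), (array([277., 195.]), array([297., 151.]))]
```

View pics/g.png

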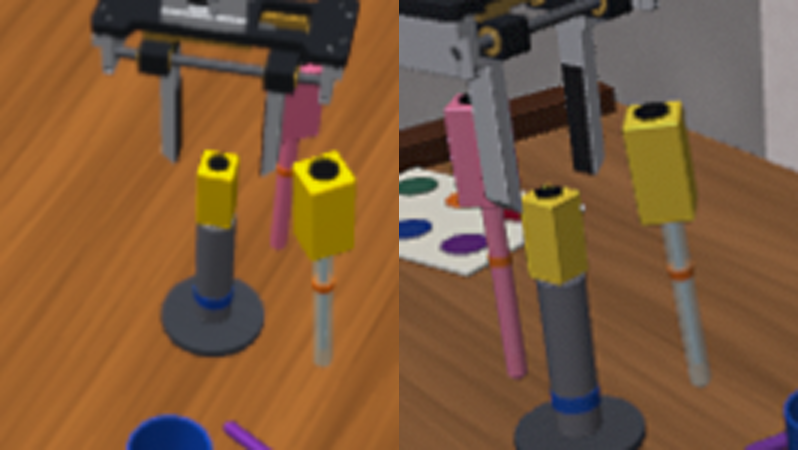

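```bash
python3 -m pendant '{"translation":[[0.04,-0.03,-0.042],[0.047,-0.03,-0.042],[0.047,-0.03,-0.042]],"rot":[[0,0,0],[0,0,0],[0,0,0]]}' 1.0
cat > look.py <<'E'
from h import *
import sys
tag,bx,by,cx,cy=sys.argv[1],*map(int,sys.argv[2:6])
def c(im,x0,y0,w,h,s): 
    return cv2.resize(im[y0:y0+h,x0:x0+w],(w*s,h*s),interpolation=2)
A=camera("scene")[:,:,::-1];B=camera("side")[:,:,::-1]
cv2.imwrite(f"pics/{tag}_scene.png",A);cv2.imwrite(f"pics/{tag}_side.png",B)
cv2.imwrite(f"pics/{tag}.png",np.hstack([c(A,bx,by,133,150,3),c(B,cx,cy,133,150,3)]))
o=get_obs();print(o["time_s"],o["ee_pos"].round(4),o["eef_rot"].round(4),o["force"].round(2),o["grip_width"])
E
python3 look.py i 245 75 145 75
```

```text
time_s: 2.83
ee_pos: [0.5707, 0.198, 0.1762]
eef_rot: [-1.57, -0.004, 0.263]
force: [0.4, -0.2, -1.0]
grip_width: 0.08
2.9333 [0.5692 0.1985 0.1752] [-1.5697 -0.0019  0.2644] [ 0.07 -0.05 -0.46] 0.08834532236898714
```

View pics/i.png

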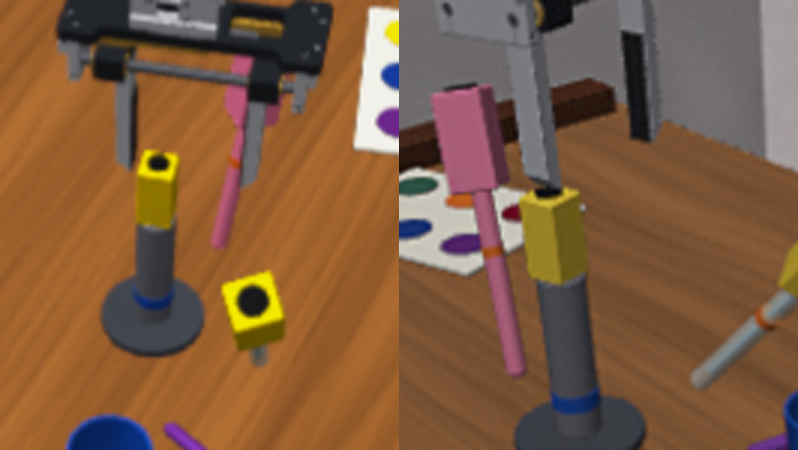

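```bash
python3 -m pendant '{"translation":[[-0.047,-0.01,0.04],[-0.047,-0.01,0.04],[-0.047,-0.01,0.04],[-0.047,-0.01,0.04]],"rot":[[0,0,0],[0,0,0],[0,0,0],[0,0,0]]}' 0.1 5
python3 look.py j 225 75 145 75
```

```text
time_s: 3.27
ee_pos: [0.541, 0.2119, 0.1801]
eef_rot: [-1.57, -0.002, 0.265]
force: [0.0, 0.5, -0.0]
grip_width: 0.0686
3.3667 [0.5414 0.2115 0.1799] [-1.5699 -0.0016  0.2644] [-0.62 -0.04  0.2 ] 0.06076455858647695
```

View pics/j_scene.png

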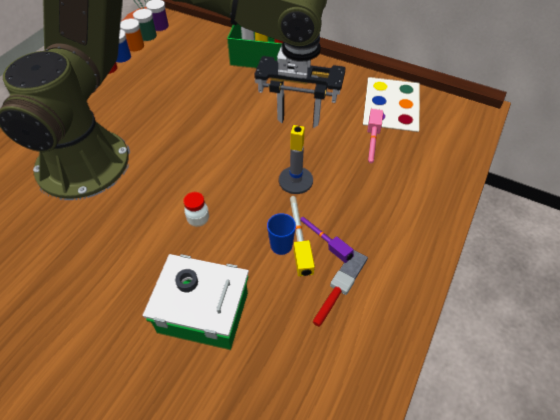

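View pics/j_side.png

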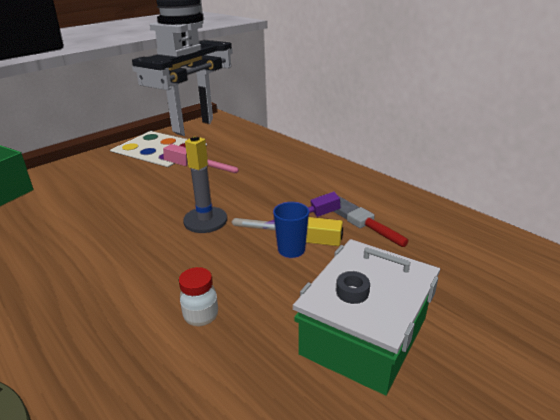

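```bash
python3 -m pendant '{"translation":[[0,0,0],[0,0,0],[0,0,0],[0,0,0],[0,0,0]],"rot":[[0,0,0],[0,0,0],[0,0,0],[0,0,0],[0,0,0]]}' 0.1 5
python3 look.py k 225 75 145 75
```

```text
time_s: 3.78
ee_pos: [0.5415, 0.2115, 0.1798]
eef_rot: [-1.57, -0.001, 0.264]
force: [-0.1, 0.4, -0.3]
grip_width: 0.0278
3.8833 [0.5414 0.2115 0.1799] [-1.5698e+00 -1.5000e-03  2.6440e-01] [0.31 0.35 0.07] 0.01946984282587784
```

View pics/k.png

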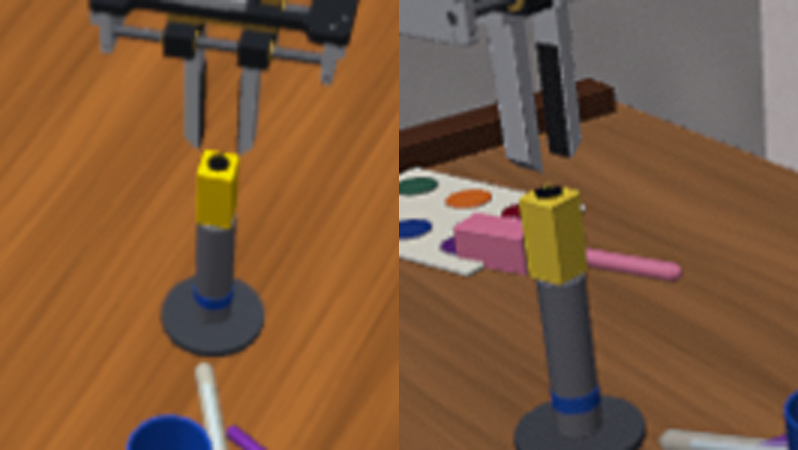

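```bash
python3 -m pendant '{"translation":[[0,0,0],[0,0,0],[0,0,0],[0,0,0],[0,0,0],[0,0,0]],"rot":[[0,0,0],[0,0,0],[0,0,0],[0,0,0],[0,0,0],[0,0,0]]}' 0.62 8
python3 -m pendant '{"translation":[[0,0.02,0],[0,0.05,0],[0,0.08,0],[0,0.11,0],[0,0.127,0],[0,0.127,0],[0,0.127,0]],"rot":[[0,0,0],[0,0,0],[0,0,0],[0,0,0],[0,0,0],[0,0,0],[0,0,0]]}'
python3 look.py l 225 75 145 75
```

```text
time_s: 4.38
ee_pos: [0.5414, 0.2115, 0.1799]
eef_rot: [-1.57, -0.002, 0.264]
force: [0.5, 0.7, -0.4]
grip_width: 0.0559
time_s: 4.97
ee_pos: [0.5414, 0.2116, 0.1162]
eef_rot: [-1.57, -0.001, 0.264]
force: [-0.3, 0.1, 0.5]
grip_width: 0.058
5.0667 [0.5419 0.2117 0.1172] [-1.5698 -0.0028  0.2644] [-0.63 -0.49  0.75] 0.058012052416464344
```

View pics/l.png

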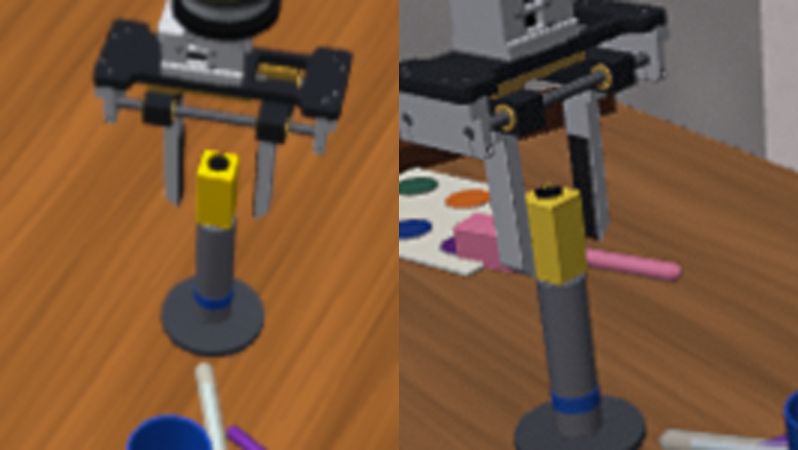

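```bash
python3 -m pendant '{"translation":[[0,0,0],[0,0,0],[0,0,0],[0,0,0],[0,0,0],[0,0,0],[0,0,0]],"rot":[[0,0,0],[0,0,0],[0,0,0],[0,0,0],[0,0,0],[0,0,0],[0,0,0]]}' 0.2 9
python3 look.py m 225 75 145 75
```

```text
time_s: 5.65
ee_pos: [0.5419, 0.2117, 0.1174]
eef_rot: [-1.57, -0.003, 0.264]
force: [-1.2, 0.1, 1.5]
grip_width: 0.028
5.75 [0.5419 0.2117 0.1174] [-1.5698 -0.0029  0.2643] [-1.82 -0.02  2.9 ] 0.02758934059551379
```

View pics/m.png

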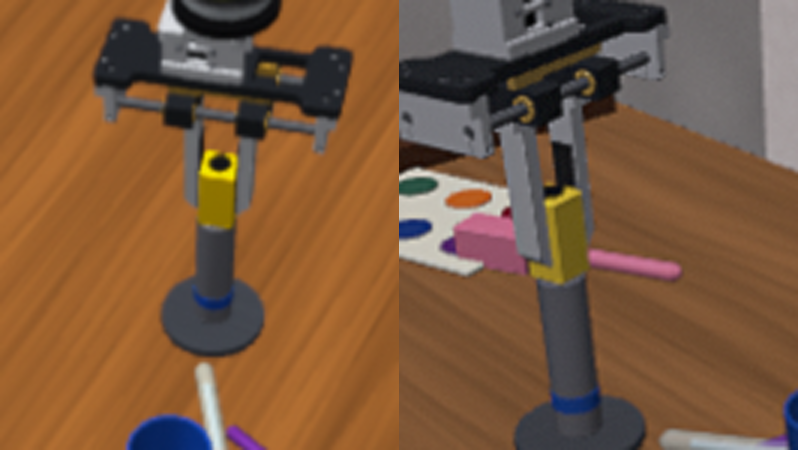

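```bash
python3 -m pendant '{"translation":[[0,0,0],[0,-0.01,0],[0,-0.03,0],[0,-0.06,0],[0,-0.06,0],[0,-0.06,0]],"rot":[[0,0,0],[0,0,0],[0,0,0],[0,0,0],[0,0,0],[0,0,0]]}'
python3 look.py n 225 55 145 55
```

```text
time_s: 6.25
ee_pos: [0.5423, 0.2118, 0.1483]
eef_rot: [-1.57, -0.005, 0.264]
force: [-0.7, 0.1, -1.2]
grip_width: 0.0277
6.35 [0.5416 0.2116 0.1469] [-1.5698 -0.0023  0.2643] [ 1.02 -0.01 -1.37] 0.02794896233751534
```

View pics/n.png

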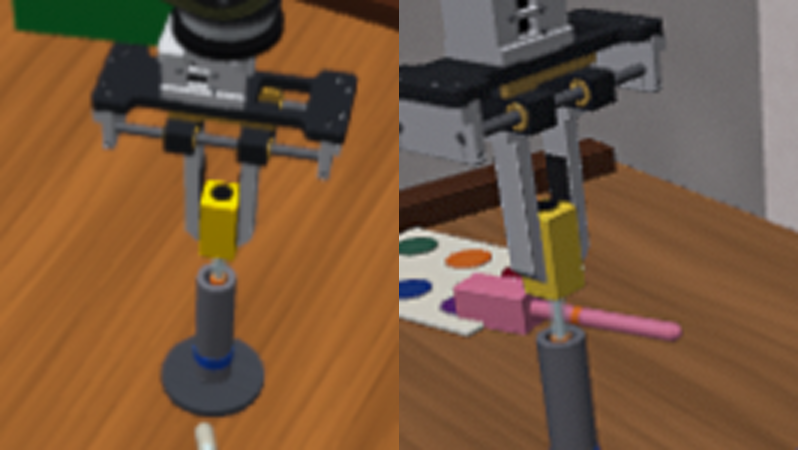

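```bash
python3 -m pendant '{"translation":[[0,-0.03,0],[0,-0.07,0],[0,-0.11,0],[0,-0.15,0],[0,-0.19,0],[0,-0.23,0],[0,-0.23,0],[0,-0.23,0]],"rot":[[0,0,0],[0,0,0],[0,0,0],[0,0,0],[0,0,0],[0,0,0],[0,0,0],[0,0,0]]}'
python3 look.py p 225 35 145 35
python3 - <<'E'
from h import *
def c(n,x0,y0,w,h,s): return cv2.resize(cv2.imread(f"pics/{n}.png")[y0:y0+h,x0:x0+w],(w*s,h*s),interpolation=2)
cv2.imwrite("pics/bush.png",np.hstack([c("p_scene",162,255,50,50,8),c("p_side",328,262,50,50,8)]))
E
```

```text
time_s: 7.02
ee_pos: [0.5415, 0.2115, 0.2614]
eef_rot: [-1.57, -0.003, 0.264]
force: [0.1, -0.1, -1.8]
grip_width: 0.0277
7.1167 [0.541  0.2113 0.26  ] [-1.5699e+00  2.0000e-04  2.6440e-01] [-0.54  0.49 -1.43] 0.027486515353395163
```

View pics/p.png

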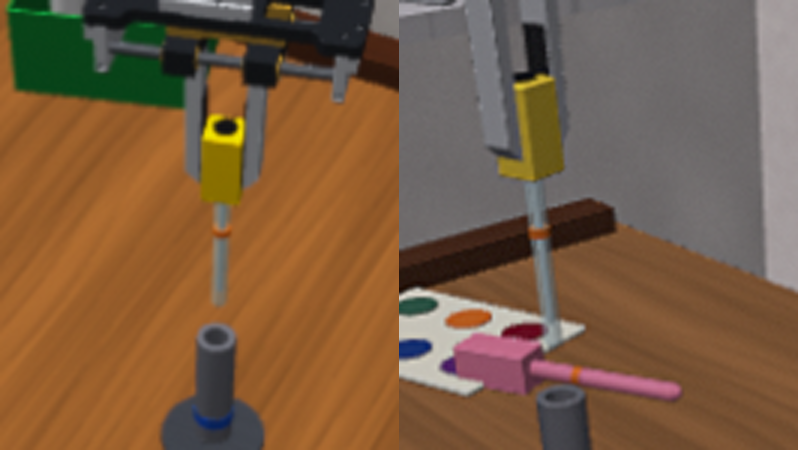

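View pics/bush.png

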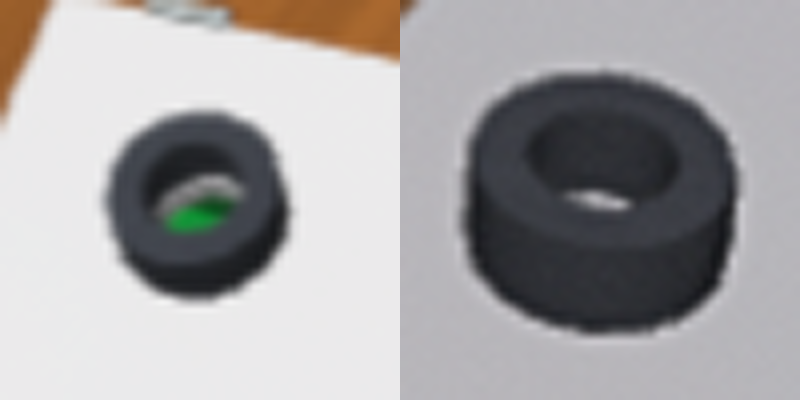

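```bash
python3 - <<'E'
from h import *
s=cam("scene");d=cam("side")
B=tri(ray(s,(185.9,277.9)),ray(d,(352.97,281.56)));print("bush",B,plane(s,(185.9,277.9),.115),plane(d,(352.97,281.56),.115))
def band(n,x0,y0,w,h):
    im=cv2.imread(f"pics/p_{n}.png");hh=cv2.cvtColor(im,cv2.COLOR_BGR2HSV)
    m=cv2.inRange(hh,(5,150,90),(16,255,255));M=np.zeros_like(m);M[y0:y0+h,x0:x0+w]=m[y0:y0+h,x0:x0+w]
    k,_,st,ce=cv2.connectedComponentsWithStats(M);i=1+np.argmax(st[1:,4]);print(n,st[i],ce[i]);return ce[i]
a=band("scene",290,105,20,15);b=band("side",183,105,20,15)
print("band",tri(ray(s,a),ray(d,b)));
print("band2",tri(ray(s,(298.7,111.8)),ray(d,(191.8,112.3))))
print("tip",tri(ray(s,(297.3,135.7)),ray(d,(196.7,149))))
rim=tri(ray(s,((217+.5)/3-.5+225,(335+.5)/3-.5+35)),ray(d,((563.5-399)/3-.5+145,(396)/3-.5+35)));print("standrim",rim)
o=get_obs();print(o["ee_pos"])
E
```

```text
bush (array([ 0.50553743, -0.20211578,  0.11234133]), [4.412404557420496e-05, 4.412404557416748e-05]) [ 0.50674344 -0.20306869  0.115     ] [ 0.50300054 -0.20405023  0.115     ]
scene [290 105  20  15 230] [299.82608696 111.98695652]
side [188 111   7   4  19] [190.94736842 112.42105263]
band (array([0.54305947, 0.21489324, 0.22905021]), [0.0006089646602419688, 0.0006089646602418896])
band2 (array([0.5421293 , 0.21121121, 0.23099842]), [0.00017626951804831407, 0.00017626951804836433])
tip (array([0.54184994, 0.20943798, 0.15989184]), [0.00031037459631005, 0.00031037459630999713])
standrim (array([0.5422349 , 0.20945135, 0.12403135]), [0.0012060677817360133, 0.0012060677817362219])
[0.54095792 0.21129186 0.25996621]
```

```bash
python3 -m pendant '{"translation":[[-0.006,0,-0.016],[-0.017,0,-0.047],[-0.034,0,-0.094],[-0.055,0,-0.150],[-0.075,0,-0.205],[-0.094,0,-0.257],[-0.109,0,-0.297],[-0.120,0,-0.328]],"rot":[[0,0,0],[0,0,0],[0,0,0],[0,0,0],[0,0,0],[0,0,0],[0,0,0],[0,0,0]]}'
python3 -m pendant '{"translation":[[-0.006,0,-0.016],[-0.017,0,-0.047],[-0.034,0,-0.094],[-0.055,0,-0.150],[-0.075,0,-0.205],[-0.094,0,-0.257],[-0.109,0,-0.297],[-0.120,0,-0.328]],"rot":[[0,0,0],[0,0,0],[0,0,0],[0,0,0],[0,0,0],[0,0,0],[0,0,0],[0,0,0]]}'
python3 - <<'E'
from h import *
o=get_obs();Rm=R.from_euler('xyz',o["eef_rot"]).as_matrix();print(o["ee_pos"],o["eef_rot"],o["force"],o["grip_width"],(Rm.T@(np.array([.5045,-.203,.26])-o["ee_pos"])/.5).round(4))
E
```

```text
time_s: 7.78
ee_pos: [0.5251, 0.0351, 0.2587]
eef_rot: [-1.57, 0.002, 0.263]
force: [0.7, -0.1, -1.4]
grip_width: 0.0282
time_s: 8.45
ee_pos: [0.509, -0.1406, 0.2577]
eef_rot: [-1.569, 0.003, 0.262]
force: [0.4, -0.6, -2.4]
grip_width: 0.0282
[ 0.50904789 -0.14062053  0.2576515 ] [-1.56903248  0.00318341  0.26219508] [ 0.3767688  -0.61861305 -2.44292239] 0.028210506972486518 [-0.0411 -0.0048 -0.1181]
```

```bash
python3 -m pendant '{"translation":[[-0.005,0,-0.015],[-0.015,0,-0.045],[-0.027,-0.002,-0.08],[-0.036,-0.004,-0.104],[-0.041,-0.005,-0.118],[-0.041,-0.005,-0.118],[-0.041,-0.005,-0.118],[-0.041,-0.005,-0.118]],"rot":[[0,0,0],[0,0,0],[0,0,0],[0,0,0],[0,0,0],[0,0,0],[0,0,0],[0,0,0]]}'
python3 look.py q 120 170 285 160
python3 - <<'E'
from h import *
o=get_obs();np.save("oq.npy",o,allow_pickle=True)
cv2.imwrite("pics/q_wrist.png",camera("wrist")[:,:,::-1])
E
```

```text
time_s: 9.12
ee_pos: [0.5047, -0.2022, 0.26]
eef_rot: [-1.569, 0.003, 0.263]
force: [-1.1, 0.2, -1.8]
grip_width: 0.028
9.2167 [ 0.5047 -0.2022  0.2601] [-1.569   0.0031  0.2631] [ 0.17  0.05 -0.87] 0.028126369300546072
```

View pics/q.png

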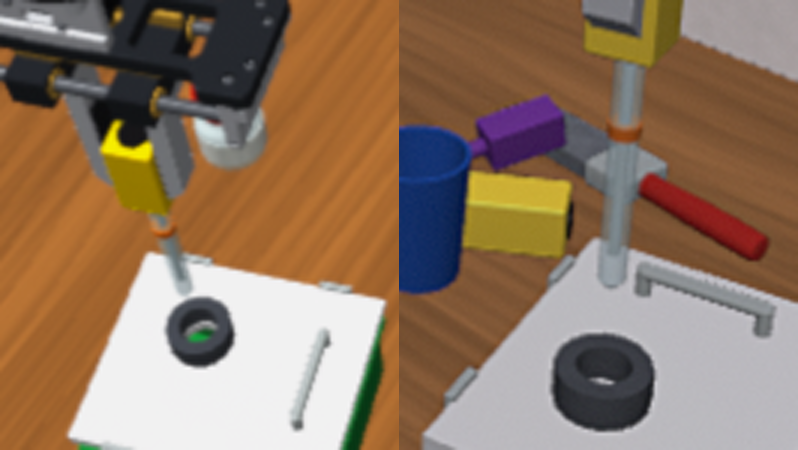

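View pics/q_wrist.png

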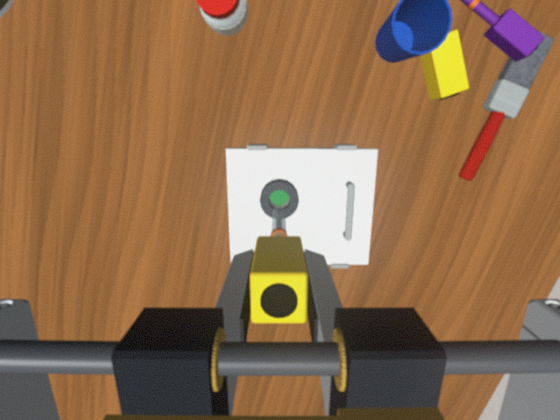

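```bash
python3 - <<'E'
from h import *
def c(n,x0,y0,w,h,s): return cv2.resize(cv2.imread(f"pics/{n}.png")[y0:y0+h,x0:x0+w],(w*s,h*s),interpolation=2)
cv2.imwrite("pics/q6.png",np.hstack([c("q_scene",162,236,50,70,8),c("q_side",328,185,50,70,8)]))
def band(n,x0,y0,w,h):
    hh=cv2.cvtColor(cv2.imread(f"pics/{n}.png"),cv2.COLOR_BGR2HSV)
    m=cv2.inRange(hh,(3,120,80),(14,255,255));M=np.zeros_like(m);M[y0:y0+h,x0:x0+w]=m[y0:y0+h,x0:x0+w]
    k,_,st,ce=cv2.connectedComponentsWithStats(M);print([(st[i],ce[i]) for i in range(1,k)])
band("q_side",350,195,20,20)
hh=cv2.cvtColor(cv2.imread("pics/q_scene.png"),cv2.COLOR_BGR2HSV);print(hh[240:252,168:180,0]);print(hh[240:252,168:180,1])
E
```

```text
[(array([350, 195,  20,  16, 159], dtype=int32), array([360.98113208, 201.86163522]))]
[[22 25 25 25 25 25 24 24 18 15 14 14]
 [16 18 21 23 25 25 24 22 16 14 14 14]
 [14 14 16 19 26 46 29 16 15 14 14 14]
 [14 14 14 15 15 87 86 15 14 14 14 14]
 [14 14 14 14 15 21 78 15 14 13 13 14]
 [14 14 14 14 14 15 16 15 14 13 13 14]
 [14 14 14 14 14 14 14 14 13 12 13 14]
 [14 14 14 13 13 13 13 12 12 12 13 14]
 [14 14 14 13 13 13 12 12 11 12 14 14]
 [14 14 14 14 13 13 13 12 11 14 17 15]
 [14 14 14 14 14 15 17 26 90 53 18 15]
 [14 14 14 14 14 15 20 55 92 93 20 15]]
[[236 245 248 248 250 255 255 229 179 176 183 183]
 [186 148 118 114 126 164 205 181 161 175 184 183]
 [179 143  90  64  33  24  44 111 149 180 190 185]
 [182 166 118 100  55  19  18  77 139 171 183 183]
 [183 181 162 139  92  26  11  74 138 185 198 187]
 [184 181 167 144 122  80  60 109 147 189 205 187]
 [182 185 195 176 152 135 132 144 175 213 199 184]
 [182 183 191 206 211 209 205 213 227 212 169 172]
 [183 183 185 203 221 229 232 232 210 151 116 149]
 [183 184 183 183 157 146 143 128  67  45  72 124]
 [184 183 183 179 142  92  55  18  16  10  52 117]
 [186 183 184 178 143  85  46  13  28  23  34  86]]
```

View pics/q6.png

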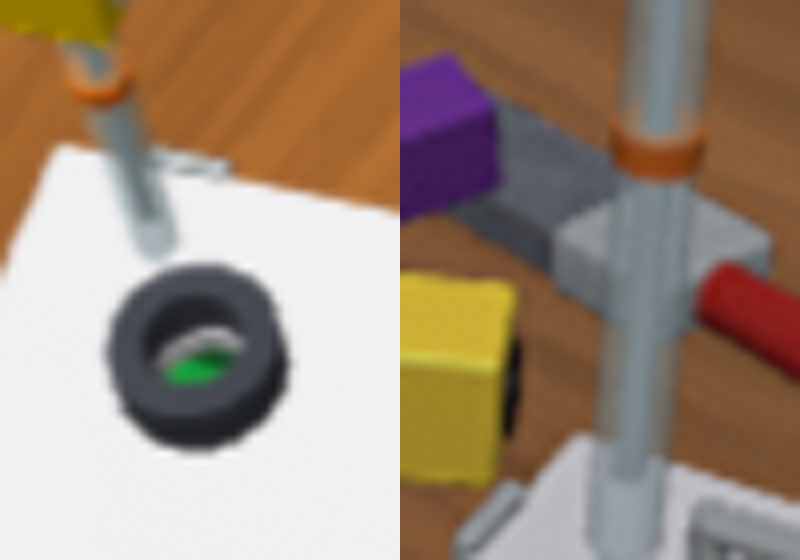

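```bash
python3 - <<'E'
from h import *
s=cam("scene");d=cam("side")
bs,bd=(185.9,277.9),(352.97,281.56)
print("bush",tri(ray(s,bs),ray(d,bd)))
T=tri(ray(s,(181.2,265.9)),ray(d,(355.7,251.3)));Bn=tri(ray(s,(174.2,246.2)),ray(d,(359.7,203.3)))
print("tip",T,"band",Bn)
# wrist
o=np.load("oq.npy",allow_pickle=True).item();w=cam("wrist",o)
im=cv2.imread("pics/q_wrist.png");h=cv2.cvtColor(im,cv2.COLOR_BGR2HSV)
g=cv2.inRange(h,(50,100,30),(85,255,255));g[:170]=0;g[230:]=0
m=cv2.inRange(h,(0,0,0),(180,255,110));m[:,:240]=0;m[:,320:]=0;m[:165]=0;m[228:]=0
k,_,st,ce=cv2.connectedComponentsWithStats(m);print([(st[i].tolist(),ce[i]) for i in range(1,k) if st[i,4]>50])
k,_,st,ce=cv2.connectedComponentsWithStats(g);print([(st[i].tolist(),ce[i]) for i in range(1,k) if st[i,4]>30])
cv2.imwrite("pics/qw.png",cv2.resize(im[165:265,240:320],(640,800))[:600])
for p in ((279,199),):print(plane(w,p,.115))
print("lid ctr",[plane(w,p,.095).round(4) for p in ((226,149),(377.5,149.5),(369,265),(230,265))])
E
```

```text
bush (array([ 0.50553743, -0.20211578,  0.11234133]), [4.412404557420496e-05, 4.412404557416748e-05])
tip (array([ 0.50541812, -0.2030621 ,  0.1612458 ]), [0.0005608785533136976, 0.0005608785533137949]) band (array([ 0.50523402, -0.20345469,  0.23033405]), [0.0008189798872207505, 0.0008189798872207136])
[([261, 180, 37, 48, 672], array([278.89583333, 198.80803571]))]
[([270, 190, 19, 15, 202], array([278.76732673, 197.05940594]))]
[ 0.50318171 -0.19796536  0.115     ]
lid ctr [array([ 0.4322, -0.1625,  0.095 ]), array([ 0.596 , -0.1188,  0.095 ]), array([ 0.6338, -0.2541,  0.095 ]), array([ 0.4675, -0.2989,  0.095 ])]
```

View pics/qw.png

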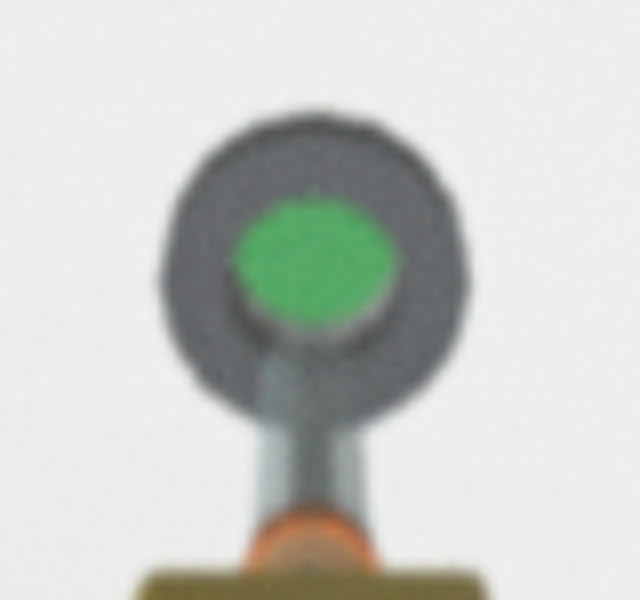

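```bash
python3 -m pendant '{"translation":[[0,0.01,0.002],[0,0.025,0.002],[0,0.045,0.002],[0,0.06,0.002],[0,0.066,0.002],[0,0.066,0.002],[0,0.066,0.002],[0,0.066,0.002]],"rot":[[0,0,0],[0,0,0],[0,0,0],[0,0,0],[0,0,0],[0,0,0],[0,0,0],[0,0,0]]}'
python3 look.py r 120 170 285 160
python3 - <<'E'
from h import *
o=get_obs();np.save("or.npy",o,allow_pickle=True)
W=camera("wrist")[:,:,::-1];cv2.imwrite("pics/r_wrist.png",W)
def c(n,x0,y0,w,h,s): return cv2.resize(cv2.imread(f"pics/{n}.png")[y0:y0+h,x0:x0+w],(w*s,h*s),interpolation=2)
cv2.imwrite("pics/r6.png",np.hstack([c("r_scene",162,242,50,70,8),c("r_side",328,242,50,70,8)]))
cv2.imwrite("pics/rw.png",c("r_wrist",240,165,80,75,8))
E
```

```text
time_s: 9.93
ee_pos: [0.5045, -0.2014, 0.2275]
eef_rot: [-1.569, 0.003, 0.263]
force: [1.0, 0.2, -0.7]
grip_width: 0.0279
10.0333 [ 0.5045 -0.2014  0.2275] [-1.5695  0.0025  0.263 ] [-0.8   0.02 -0.79] 0.028081359881813935
```

View pics/r6.png

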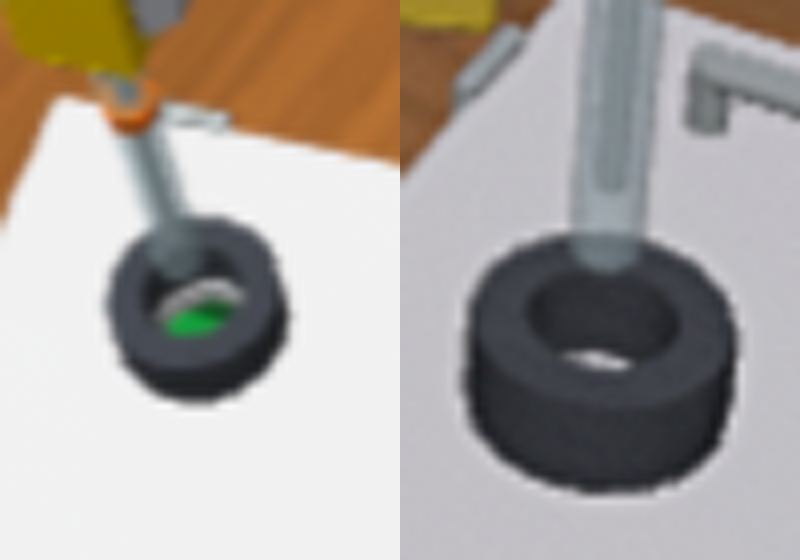

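View pics/rw.png

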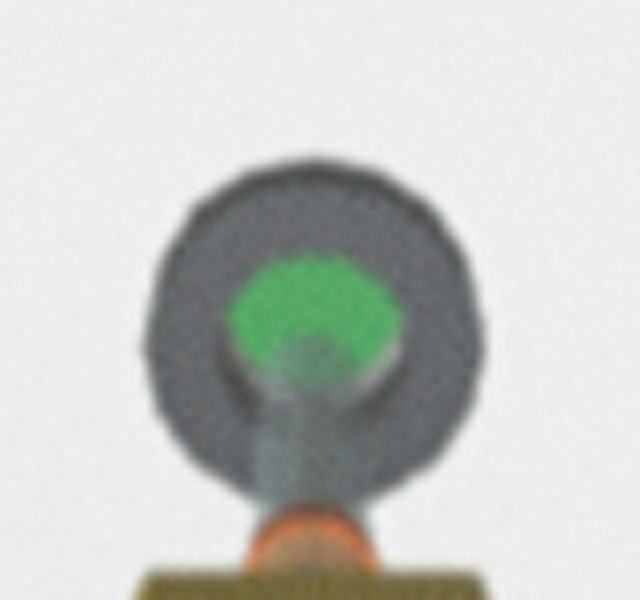

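```bash
python3 - <<'E'
from h import *
s=cam("scene");d=cam("side")
f=lambda X,Y,x0:((X+.5)/8-.5+x0,(Y+.5)/8-.5+242)
b=tri(ray(s,f(195,291,162)),ray(d,f(203.5,320,328)));print("bush",b)
for ys,yd in ((262,256),(258,247)):
  t=tri(ray(s,f(177.5,ys,162)),ray(d,f(606-400,yd,328)));print("tip",t,(t[0]-b[0]).round(4))
o=np.load("or.npy",allow_pickle=True).item();w=cam("wrist",o)
g=lambda X,Y:((X+.5)/8-.5+240,(Y+.5)/8-.5+165)
print("wrist bush",plane(w,g(314,333),.115),"tip",plane(w,g(312,358),.125),plane(w,g(312,358),.1265))
E
```

```text
bush (array([ 0.50561756, -0.20211549,  0.11228016]), [3.331977962278596e-05, 3.331977962268483e-05])
tip (array([ 0.5039921 , -0.20290119,  0.12690007]), [0.00012343643214131044, 0.00012343643214127894]) [-0.0016 -0.0008  0.0146]
tip (array([ 0.50412902, -0.20263287,  0.12852107]), [0.00010780485035402085, 0.00010780485035404444]) [-0.0015 -0.0005  0.0162]
wrist bush [ 0.5028814  -0.19725008  0.115     ] tip [ 0.50281689 -0.19791987  0.125     ] [ 0.50271715 -0.19754107  0.1265    ]
```

```bash
python3 -m pendant '{"translation":[[0.002,0,0.001],[0.002,0,0.001],[0.002,0.01,0.001],[0.002,0.02,0.001],[0.002,0.03,0.001],[0.002,0.04,0.001],[0.002,0.04,0.001],[0.002,0.04,0.001]],"rot":[[0,0,0],[0,0,0],[0,0,0],[0,0,0],[0,0,0],[0,0,0],[0,0,0],[0,0,0]]}'
python3 look.py t 120 170 285 160
python3 - <<'E'
from h import *
o=get_obs();np.save("ot.npy",o,allow_pickle=True)
W=camera("wrist")[:,:,::-1];cv2.imwrite("pics/t_wrist.png",W)
def c(n,x0,y0,w,h,s): return cv2.resize(cv2.imread(f"pics/{n}.png")[y0:y0+h,x0:x0+w],(w*s,h*s),interpolation=2)
cv2.imwrite("pics/t6.png",np.hstack([c("t_scene",162,242,50,70,8),c("t_side",328,242,50,70,8)]))
cv2.imwrite("pics/tw.png",c("t_wrist",240,165,80,75,8))
E
```

```text
time_s: 10.75
ee_pos: [0.5051, -0.2006, 0.2071]
eef_rot: [-1.569, 0.003, 0.263]
force: [-0.4, 0.8, -0.9]
grip_width: 0.0278
10.85 [ 0.5053 -0.2007  0.2077] [-1.5696  0.0024  0.263 ] [ 0.46  0.07 -1.48] 0.028300858235597626
```

View pics/t6.png

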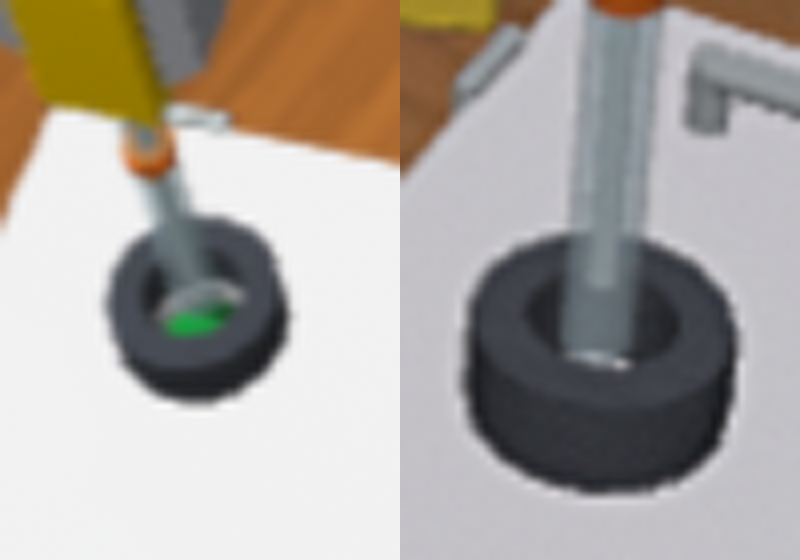

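View pics/tw.png

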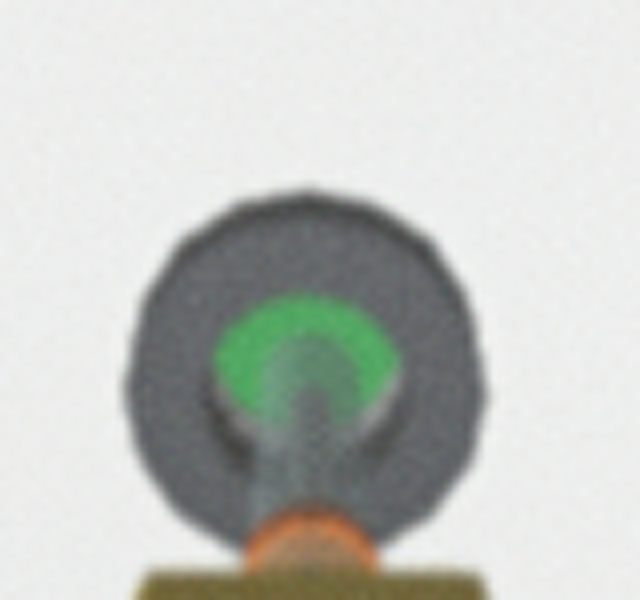

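```bash
python3 -m pendant '{"translation":[[0,0.015,0],[0,0.03,0],[0,0.05,0],[0,0.07,0],[0,0.09,0],[0,0.105,0],[0,0.115,0],[0,0.12,0]],"rot":[[0,0,0],[0,0,0],[0,0,0],[0,0,0],[0,0,0],[0,0,0],[0,0,0],[0,0,0]]}'
python3 -m pendant '{"translation":[[0,0.001,0],[0,0.001,0],[0,0.001,0]],"rot":[[0,0,0],[0,0,0],[0,0,0]]}'
cat > look2.py <<'E'
from h import *
import sys,subprocess
t=sys.argv[1]
o=get_obs();np.save(f"o_{t}.npy",o,allow_pickle=True)
for n in("scene","side","wrist"):cv2.imwrite(f"pics/{t}_{n}.png",camera(n)[:,:,::-1])
print(o["time_s"],o["ee_pos"].round(4),o["eef_rot"].round(4),o["force"].round(2),o["grip_width"].round(4))
def c(n,x0,y0,w,h,s): return cv2.resize(cv2.imread(f"pics/{n}.png")[y0:y0+h,x0:x0+w],(w*s,h*s),interpolation=2)
cv2.imwrite(f"pics/{t}6.png",np.hstack([c(t+"_scene",162,242,50,70,8),c(t+"_side",328,242,50,70,8)]))
cv2.imwrite(f"pics/{t}w.png",c(t+"_wrist",240,165,80,75,8))
E
python3 look2.py u
```

```text
time_s: 11.57
ee_pos: [0.5049, -0.2005, 0.1467]
eef_rot: [-1.569, 0.003, 0.263]
force: [0.8, -0.7, -1.4]
grip_width: 0.0275
time_s: 11.82
ee_pos: [0.5051, -0.2006, 0.1466]
eef_rot: [-1.569, 0.003, 0.263]
force: [-0.4, 0.4, -2.7]
grip_width: 0.028Traceback (most recent call last):
  File "look2.py", line 6, in <module>
    print(o["time_s"],o["ee_pos"].round(4),o["eef_rot"].round(4),o["force"].round(2),o["grip_width"].round(4))
                                                                                     ^^^^^^^^^^^^^^^^^^^^^
AttributeError: 'float' object has no attribute 'round'
```

```bash
sed -i 's/o\["grip_width"\].round(4)/o["grip_width"]/' look2.py; python3 look2.py u
```

```text
11.9667 [ 0.5051 -0.2006  0.1466] [-1.5694  0.0026  0.2629] [-0.48  0.09 -1.47] 0.027544931167882675
```

View pics/u6.png

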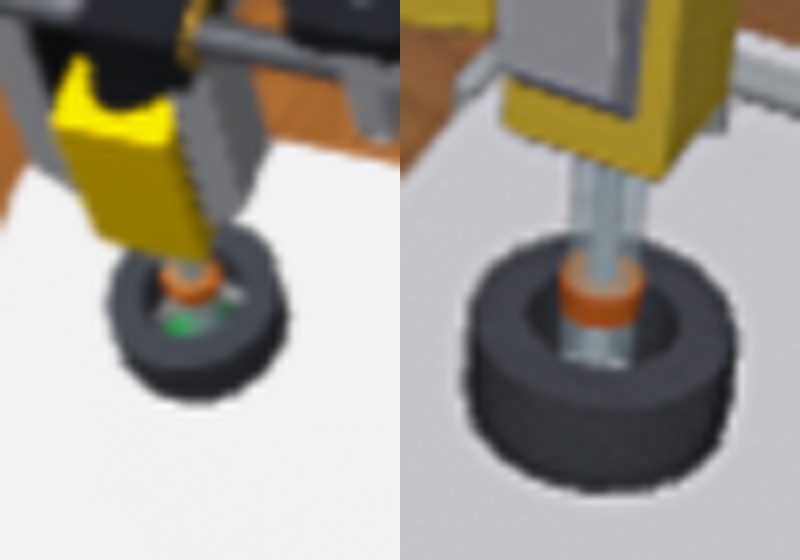

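View pics/uw.png

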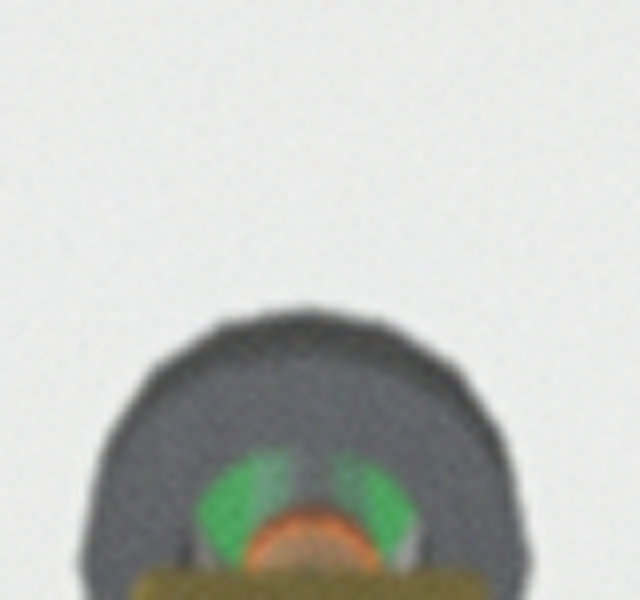

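```bash
python3 - <<'E'
from h import *
s=cam("scene");d=cam("side")
f=lambda X,Y,x0:((X+.5)/8-.5+x0,(Y+.5)/8-.5+242)
b=tri(ray(s,f(195,291,162)),ray(d,f(203.5,320,328)))
t=tri(ray(s,f(191,273,162)),ray(d,f(201,287.5,328)));print(b,t,(t[0]-b[0]).round(4))
for n in ("scene","side"):
    im=cv2.imread(f"pics/u_{n}.png");hh=cv2.cvtColor(im,cv2.COLOR_BGR2HSV)
    m=cv2.inRange(hh,(2,130,90),(13,255,255));x0=162 if n=="scene" else 328
    M=np.zeros_like(m);M[268:290,x0+14:x0+36]=m[268:290,x0+14:x0+36]
    k,_,st,ce=cv2.connectedComponentsWithStats(M);print(n,[(st[i].tolist(),ce[i]) for i in range(1,k)])
def E(b,x0,dz,r):
    c=cam("scene" if x0==162 else "side");P=[proj(c,(b[0]+r*np.cos(a),b[1]+r*np.sin(a),b[2]+dz)) for a in np.linspace(0,6.28,60)]
    P=(np.array(P)-[x0,242]+.5)*8-.5;return P.min(0).round(),P.max(0).round()
print("expected outer rim",E(b[0],162,0,.022),E(b[0],328,0,.022))
print("bore",E(b[0],162,0,.012),E(b[0],328,0,.012))
print("lid base", E(b[0],162,-.02,.022),E(b[0],328,-.02,.022))
for dz in (0,.004,.008): print("ring",dz,[ (E(b[0],x,dz+.003,.0067)[0],E(b[0],x,dz-.003,.0067)[1]) for x in (162,328)])
E
```

```text
(array([ 0.50561756, -0.20211549,  0.11228016]), [3.331977962278596e-05, 3.331977962268483e-05]) (array([ 0.50510587, -0.20123866,  0.11904203]), [0.00023586235189168884, 0.00023586235189163685]) [-0.0005  0.0009  0.0068]
scene [([182, 275, 8, 5, 20], array([185.65, 277.4 ]))]
side [([348, 276, 10, 7, 45], array([352.46666667, 279.64444444]))]
expected outer rim (array([105., 213.]), array([285., 372.])) (array([ 67., 234.]), array([340., 412.]))
bore (array([146., 248.]), array([244., 335.])) (array([129., 272.]), array([278., 369.]))
lid base (array([119., 252.]), array([297., 410.])) (array([ 62., 325.]), array([330., 506.]))
ring 0 [(array([165., 261.]), array([224., 321.])), (array([163., 279.]), array([244., 361.]))]
ring 0.004 [(array([163., 253.]), array([222., 314.])), (array([164., 260.]), array([245., 342.]))]
ring 0.008 [(array([160., 245.]), array([219., 306.])), (array([166., 241.]), array([247., 323.]))]
```

```bash
python3 - <<'E'
from h import *
im=cv2.imread("pics/l_side.png");im2=cv2.imread("pics/j_scene.png")
print("side col352-354", [(r,int(im[r,351:356].mean())) for r in range(266,310)])
print("scene col 185-188",[(r,int(im2[r,184:189].mean())) for r in range(264,298)])
print("side row 282",[(c,int(im[281:284,c].mean())) for c in range(332,375)])
print("scene row 278",[(c,int(im2[277:280,c].mean())) for c in range(170,204)])
s=cam("scene");d=cam("side")
for z0,zb in((.115,.095),(.1123,.0923)):
  for xy in ((.5055,-.2022),(.505,-.2035)):
    g=lambda c,z,r:np.array([proj(c,(xy[0]+r*np.cos(a),xy[1]+r*np.sin(a),z)) for a in np.linspace(0,6.28,90)])
    for n,c in(("side",d),("scene",s)):
        print(n,z0,xy,"outer",g(c,z0,.022).min(0).round(1),g(c,z0,.022).max(0).round(1),"bore",g(c,z0,.012).min(0).round(1),g(c,z0,.012).max(0).round(1),"basebottom",g(c,zb,.022).max(0).round(1))
E
```

```text
side col352-354 [(266, 185), (267, 185), (268, 186), (269, 189), (270, 185), (271, 107), (272, 59), (273, 60), (274, 63), (275, 60), (276, 51), (277, 48), (278, 49), (279, 48), (280, 48), (281, 50), (282, 50), (283, 49), (284, 45), (285, 54), (286, 125), (287, 155), (288, 81), (289, 61), (290, 62), (291, 63), (292, 61), (293, 52), (294, 50), (295, 51), (296, 50), (297, 50), (298, 50), (299, 50), (300, 49), (301, 46), (302, 43), (303, 90), (304, 192), (305, 189), (306, 186), (307, 186), (308, 185), (309, 185)]
scene col 185-188 [(264, 235), (265, 235), (266, 236), (267, 234), (268, 214), (269, 121), (270, 77), (271, 72), (272, 67), (273, 44), (274, 36), (275, 36), (276, 47), (277, 101), (278, 122), (279, 105), (280, 74), (281, 67), (282, 75), (283, 75), (284, 72), (285, 71), (286, 69), (287, 62), (288, 40), (289, 35), (290, 35), (291, 55), (292, 154), (293, 231), (294, 235), (295, 235), (296, 235), (297, 235)]
side row 282 [(332, 185), (333, 186), (334, 188), (335, 184), (336, 114), (337, 56), (338, 63), (339, 64), (340, 65), (341, 65), (342, 65), (343, 59), (344, 45), (345, 38), (346
[... 1000 characters left out ...]
outer [336.5 269.9] [370.9 292.2] bore [344.3 274.7] [363.  286.8] basebottom [369.5 304. ]
scene 0.115 (0.505, -0.2035) outer [173.7 267.9] [196.3 287.8] bore [178.9 272.3] [191.2 283.2] basebottom [197.8 292.6]
side 0.1123 (0.5055, -0.2022) outer [336.  270.8] [370.1 293.1] bore [343.7 275.6] [362.3 287.8] basebottom [368.8 304.9]
scene 0.1123 (0.5055, -0.2022) outer [174.6 268.1] [197.1 288.1] bore [179.7 272.6] [192.  283.4] basebottom [198.6 292.8]
side 0.1123 (0.505, -0.2035) outer [336.5 271.4] [370.7 293.8] bore [344.2 276.3] [362.8 288.5] basebottom [369.3 305.6]
scene 0.1123 (0.505, -0.2035) outer [174.  268.5] [196.5 288.5] bore [179.1 273. ] [191.4 283.9] basebottom [198.  293.3]
```

```bash
python3 -m pendant '{"translation":[[0,0.003,-0.001],[0,0.006,-0.001],[0,0.009,-0.001],[0,0.009,-0.001],[0,0.009,-0.001],[0,0.009,-0.001]],"rot":[[0,0,0],[0,0,0],[0,0,0],[0,0,0],[0,0,0],[0,0,0]]}'
python3 look2.py v
```

```text
time_s: 12.62
ee_pos: [0.5051, -0.201, 0.1419]
eef_rot: [-1.569, 0.003, 0.263]
force: [0.4, 0.4, -1.2]
grip_width: 0.0281
12.6167 [ 0.5051 -0.201   0.1419] [-1.5691  0.0029  0.2629] [ 0.4   0.38 -1.22] 0.028086515427523218
```

View pics/v6.png

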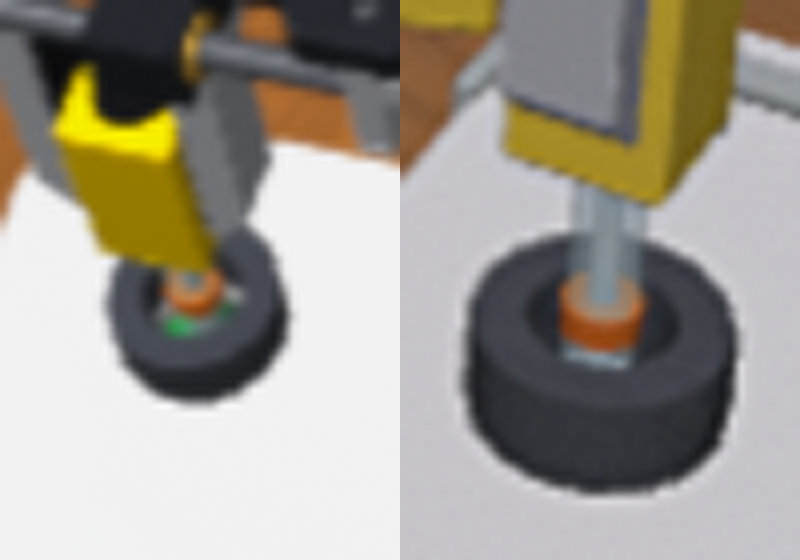

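View pics/vw.png

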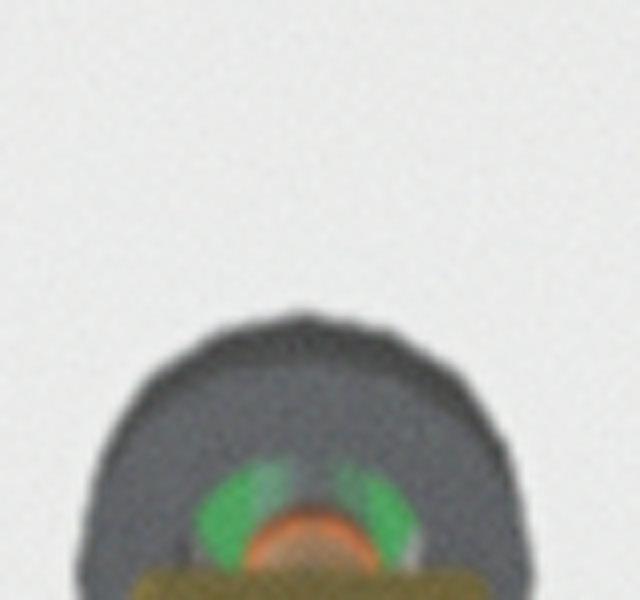

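```bash
python3 -m pendant '{"translation":[[0,0.001,0],[0,0.002,0],[0,0.002,0],[0,0.002,0]],"rot":[[0,0,0],[0,0,0],[0,0,0],[0,0,0]]}'
python3 look2.py x; python3 - <<'E'
from h import *
for i in range(40):
    camera("side")
    if i%8==0: o=get_obs();print(o["time_s"],o["ee_pos"].round(4),o["force"].round(2),o["grip_width"])
E
```

```text
time_s: 13.1
ee_pos: [0.5051, -0.201, 0.1409]
eef_rot: [-1.569, 0.003, 0.263]
force: [0.2, 0.6, -0.3]
grip_width: 0.0275
13.1 [ 0.5051 -0.201   0.1409] [-1.5692  0.0029  0.263 ] [ 0.2   0.58 -0.31] 0.02754589178734811
13.3 [ 0.5051 -0.2011  0.141 ] [-0.29  0.29 -1.28] 0.02763908675818364
13.7 [ 0.5051 -0.201   0.141 ] [-0.93  0.21 -1.49] 0.028002281808326798
14.1 [ 0.5051 -0.201   0.141 ] [ 0.16  0.67 -1.03] 0.027690182726834853
14.5 [ 0.5051 -0.201   0.141 ] [-0.01 -0.57 -1.44] 0.02773426828200761
14.9 [ 0.5051 -0.2011  0.141 ] [ 0.08 -0.39 -1.12] 0.02777427732577603
```

View pics/x6.png

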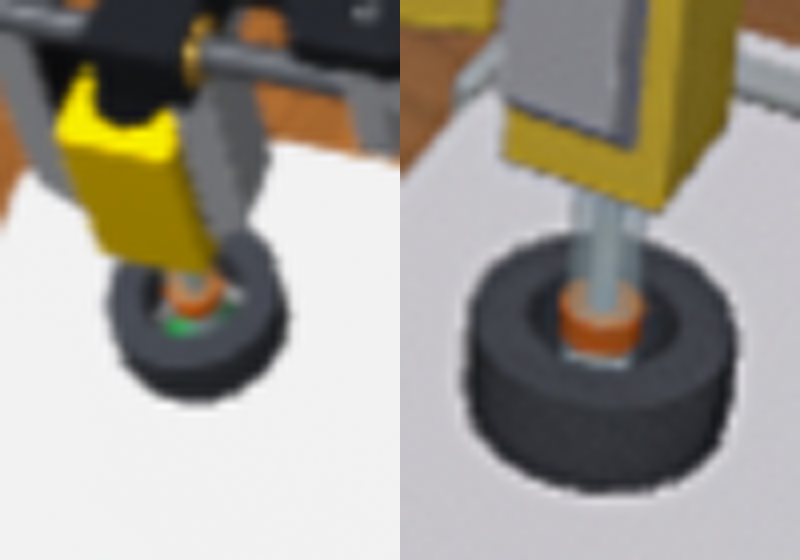

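```bash
python3 - <<'E'
from h import *
for i in range(50): A=camera("scene")
cv2.imwrite("pics/fin.png",A[:,:,::-1]);o=get_obs();print(o["time_s"],o["ee_pos"].round(4),o["eef_rot"].round(4),o["force"].round(2),o["grip_width"])
hand_in()
E
```

```text
17.75 [ 0.5051 -0.201   0.141 ] [-1.5693  0.0028  0.263 ] [ 0.09  0.14 -0.75] 0.027898677550452257
the job is handed in; nothing more can be done
```

View pics/fin.png

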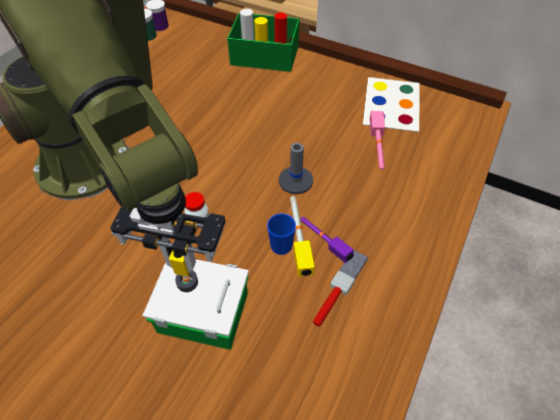

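I took the small yellow-capped probe out of the storage tube with a 9 N grip and lowered it through the guide bush. I held it still for about 4.6 s and handed in at 17.75 s, still holding it.

**Last checks**
- **Ring height:** level with the bush rim to within about 2 mm. The arm's own position put it about 1.4 mm low; the side picture put it about 1 mm high.
- **Centring:** within about 1 mm, by all three cameras.
- **Contact:** the force readings showed only the probe's weight, about 1 to 1.5 N, with no sign of touching the bush, lid or tub. The tool position did not change by more than 0.1 mm during the hold.

**What disagreed or went wrong**
- **Fingertip position:** the visible fingertips sit about 19 mm short of the reported TCP, not 19 mm ahead of it as described. I confirmed this by closing the jaws above the cap, and set the grasp height from the cameras instead.
- **Bush height:** the two fixed cameras put the bush mouth at 112 mm, against the stated 115 mm. I set the ring's height between the two figures.
- **Fallen look-alikes:** the pink, purple and large yellow ones toppled early on. The pictures and force readings showed no contact with the gripper.
- **Brush and bystanders:** the purple one came to rest against the brush and seems to have shifted it by a few pixels. The jar and cup look unmoved.

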